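Tighten the hidden socket screw of a fence stop with a T-handle hex key

TASK

Lock the fence stop: move the red T-handled hex key from its level wooden saddle to the sloping orange-lined cradle, let go of it there, and take it again by its handle so that it can stand upright. Put it down the stop block's well, turn it until it drops fully into the hidden hex socket, then turn it clockwise (seen from above) until the screw comes up hard against its stop. Leave the key standing in the screw, let go of it, and leave the loose things lying about where they are.

Things in the scene. Friction and masses are not known exactly. Their poses are not given: they have to be found in the camera images.
- key: T-handle hex key, 0.25-0.4 kg, level in the saddle at the start. Origin: centre of the red crossbar, on the shaft axis. x: along the shaft, tip to handle; y: along the crossbar. Crossbar 24 mm (x) by 70 (y) by 16 (z). Steel hexagonal shaft, 14 mm across flats, to x = -190 mm; two flats face +y and -y, corners point to +z and -z. Centre of mass near x = -80 mm.
- key_tip (a point): end of the key's shaft, on its axis, at x = -192 mm of the key's frame. The last 2 mm of the shaft are a pilot, only 12 mm across flats.
- key_neck (a point): point on the shaft's axis at x = -67 mm of the key's frame; axes as the key's.
- saddle: wooden saddle, fixed, base 250 x 75 x 10 mm, in the left or right place of the bench. x: direction of the key in it, tip to handle (roughly away from the robot, to its right). Origin on the bench, 122 mm from the key's origin, below mid free span. V blocks at x = -70 to -45 and 45 to 65 mm, 15 mm either side, hold the shaft axis 50 mm up; between them are 40 mm of air below the axis.
- cradle: sloping cradle, fixed, base 150 x 85 x 10 mm, origin on the bench under its middle. A key in it leans 60 degrees above level, tip down, handle up: key x along (0.5, 0, 0.866) of the cradle's frame, key y along the cradle's y. Lay it in from the open side, moving along (0.866, 0, -0.5). Handle end roughly to the robot's right (-y).
- cradle_foot (a point): where the key's tip rests in the cradle, on the foot plate, 32 mm above the bench; axes as the cradle's. Two orange V grooves take the shaft's two lower flats at 0 to 25 and 115 to 135 mm up the slope from here, 15 mm either side of the axis; in between the shaft is free for fingers, but a 12 mm wide spine runs 32 mm below its axis.
- cradle_top (a point): middle of the upper V groove, on the axis of a shaft lying in the cradle, 125 mm up the slope from cradle_foot; point key_neck comes to lie here.
- stop_block: fence stop, fixed, in the other side place: green block 72 x 72 mm, 90 mm tall, with a steel-lined round well in its top, on a 100 mm base plate; an aluminium rail 45 mm tall stands behind it at x = 49 to 71 mm, 170 mm long in y. Origin on the bench under the well's axis, z up.
- well_mouth (a point): centre of the well's mouth, on the block's top, 90 mm above the bench. The mouth is a funnel 40 mm across narrowing to a 17.6 mm bore 14 mm further down. The bore's axis is vertical; a loose key resting on the screw leans up to 4 degrees in it and may then hang up instead of dropping.
- socket_floor (a point): floor of the hex socket, on the well's axis, 70 mm below its mouth; axes are the block's. Socket 14 mm deep, 15 mm across flats, at the bottom of the bore; how its hexagon is turned is unknown each time. A key not lined up stops with its tip about 12 mm above this floor (only its pilot enters); lined up within about 8 degrees it drops all the way.
- screw (a joint): how far the socket screw has been turned clockwise seen from above, rad; starts between 0 and 0.1, hard stop at 1.0. It drags with about 0.22 N m and does not spring back. The key has about 8 degrees of play either way in the socket.
- offcut: bystander, loose, to be left alone: dark wood offcut, 100 x 45 x 22 mm.
- glue: bystander, loose, to be left alone: white glue bottle with orange cap, 56 mm across, 160 mm tall.
- tin: bystander, loose, to be left alone: red tin with black band, 84 mm across, 100 mm tall.
- hammer: bystander, loose, to be left alone: hammer lying flat.
- screwdriver: bystander, loose, to be left alone: yellow screwdriver lying flat.
- washer: bystander, loose, to be left alone: loose steel washer, 40 mm across, 5 mm thick.
- spacer: bystander, loose, to be left alone: small plywood spacer, 50 x 30 x 18 mm.
There are look-alikes about, which are no part of the job. What is shaped like the stop_block but purple is not meant.

How it is judged:
By the outcome, as a careful person would: the job done as asked, in the order asked, and still so for the second after the job is handed in, with the robot touching nothing.
It also fails if it takes over 72 s, if anything falls off the work surface, if the arm or the gripper's body presses on something with over 40 N, if the wrist force passes 120 N, or if a joint passes its speed limit or range.

ROBOT

A 7-joint arm with a two-finger parallel gripper is mounted at the origin on the work surface. World frame = base frame: x ahead of the robot, y to its left, z up, the work surface at z = 0. Lengths are in m, angles in rad, forces in N, time in s.
With the tool pointing down it reaches from about 0.35 to 0.9 m from the base axis. Payload 19.9 kg.
Tool frame: the origin (TCP) lies between the finger pads; the fingertips stand 19 mm ahead of it and the grasp point (between the pads) is the TCP; z points along the fingers, y is the direction in which the jaws open and shut (so a half turn about z gives the same grasp; the last joint's range is limited). The gripper opens to 94 mm and grips with 3 to 60 N. Pads are 16 mm wide; open, the fingers measure 119 mm over their backs; the gripper's body (75 mm by 177 mm) begins 78 mm behind the grasp point.
Start: joints at [1.262, 0.417, -0.01, 1.614, 0.005, 1.111, -0.053], TCP at [0.165, -0.603, 0.191] pointing down, gripper open.
Joint ranges: [-2.81, 2.81], [-0.39, 2.02], [-1.27, 1.25], [0.06, 2.57], [-1.19, 4.33], [0.19, 2], [-2.82, 2.82]. Speed limits (rad/s): [1.89, 1.89, 2.39, 2.39, 3.01, 3.01, 3.01].

INTERFACE

Orientations are given as a 3x3 rotation matrix whose columns are the frame's x, y, z axes.
In Python, from rig import robot gives the robot as it stands. Calls block until the motion is done:
- robot.move_ptp(position, orientation): joint-space move of the TCP to a pose.
- robot.move_linear(position, velocity=0.15, frame=None, threshold=None): straight line of the TCP; frame=None keeps the orientation; velocity is the mean speed in m/s. With threshold (N) it stops when the force on the tool has changed by that much, and returns True; else False.
- robot.goto_joints(angles): joint-space move.
- robot.gripper_to(opening): finger opening in m; the grip force is fixed at half the most; returns when the fingers have stopped.
- robot.pause(seconds).
- robot.ik(position, orientation): joint angles nearest the present ones, or None.
- robot.get_state(): the state.
- robot.grab_frame(name): name is "scene" or "top" or "wrist"; returns the picture (420x560x3 uint8, red, green, blue); there is no depth.
- robot.camera_info(name): a dict with "fx", "fy", "cx", "cy" (pixels), "rvec" (rotation vector, rad) and "tvec" (3), from world to camera coordinates, as OpenCV has them. Camera axes: x right, y down, z forward; pixel columns grow to the right and rows downward; lengths in m; the calibration is good to about 2 mm. The wrist camera is an equidistant fisheye: a pixel r from the principal point sees the ray r / f radians off the axis. A picture is of the moment at which its call begins: read the wrist's pose just before it. camera_info takes no time and is no camera call; for the wrist camera it gives the pose at the moment of the call.
A pose or a line that the arm cannot do raises robot.PlanningError and nothing moves.
- robot.sign_off(): hands the job in, once; it reports no verdict.
The state is a dict: "time": time; "qpos": joint angles; "joint_vel": joint speeds; "effort": joint torques, N m; "ee_pos": TCP position; "tool_rot": TCP orientation; "force": force on the tool from outside, world axes, zero at the start; "moment": the same for the moment, N m; "opening": finger opening in m.
Only numpy, scipy, OpenCV 4.12 (cv2) and the standard library are available. Lean on these libraries where they do the work, as an engineer would, in place of code of your own. Each camera call takes 0.05 s, during which the arm holds its last target.

## Working session

There is one attempt and no reset: what is moved stays moved. The work goes in short steps, each a Python script; the robot and the scene stay as the last script left them, time stands still between calls to the robot, and variables do not carry over. Pictures are saved under pics/ and viewed, and the job is handed in when it is done.

```bash
ls; mkdir -p pics
python3 - <<'E'
from rig import robot
import cv2
for n in ["scene","top","wrist"]:
    i=robot.camera_info(n); print(n,i)
    f=robot.grab_frame(n); cv2.imwrite(f"pics/a_{n}.png",f[:,:,::-1])
s=robot.get_state();print(s)
E
```

```text
pics
scene {'fx': 438.41843318632743, 'fy': 438.41843318632743, 'cx': 280.74325944689235, 'cy': 207.4172702604352, 'rvec': array([ 1.54825795,  2.26624256, -0.64779318]), 'tvec': array([ 0.17000357, -0.3571271 ,  1.59011389])}
top {'fx': 537.1252517830503, 'fy': 537.1252517830503, 'cx': 277.23933919884104, 'cy': 213.1946299914373, 'rvec': array([ 2.20449584, -2.15146326,  0.07157292]), 'tvec': array([-0.0072349 ,  0.52130136,  1.46789269])}
wrist {'fx': 325.19226210127806, 'fy': 325.19226210127806, 'cx': 277.57142750921224, 'cy': 210.5035068951683, 'rvec': array([-2.32542747,  1.77458641,  0.23393783]), 'tvec': array([-0.62446441, -0.02749696,  0.39169822])}
{'time': 0.15, 'qpos': array([ 1.26248473,  0.41787061, -0.01027575,  1.61398742,  0.00469164,
        1.11071361, -0.05299565]), 'joint_vel': array([-1.95267671e-05, -6.61293985e-04, -2.37443520e-04, -2.66088803e-03,
       -1.15453284e-03, -5.68972360e-04,  1.04608238e-03]), 'effort': array([ 9.40495715e-05, -8.51533055e+01,  6.38663974e-01, -4.26132703e+01,
       -4.88811324e-02,  1.71627518e-02,  1.39139484e-04]), 'ee_pos': array([ 0.16468708, -0.6026129 ,  0.19026844]), 'tool_rot': array([[ 9.64620865e-01,  2.63640813e-01, -3.30427805e-04],
       [ 2.63641007e-01, -9.64620451e-01,  8.96671633e-04],
       [-8.23381796e-05, -9.52062485e-04, -9.99999543e-01]]), 'force': array([ 0.34083804, -0.21452151,  0.49266646]), 'moment': array([ 0.00159941, -0.00370217,  0.00121863]), 'opening': 0.09398385189596367}
```

View pics/a_scene.png

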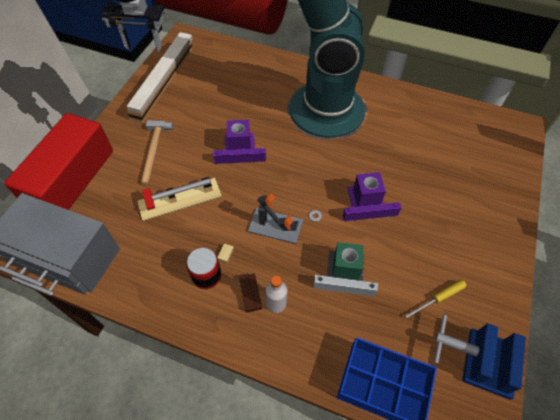

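View pics/a_top.png

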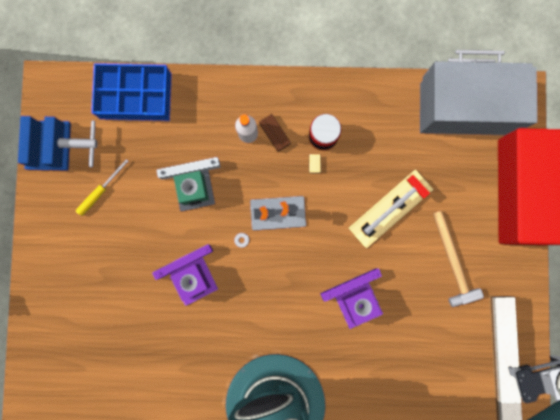

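View pics/a_wrist.png

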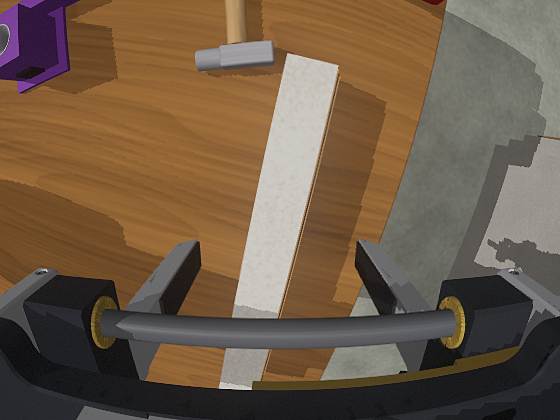

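```bash
cat > h.py <<'E'
import numpy as np, cv2
from rig import robot
def cam(n):
    c=robot.camera_info(n); R=cv2.Rodrigues(np.array(c['rvec'],float))[0]; return dict(c,R=R,t=np.array(c['tvec'],float),fish=(n=='wrist'))
def ray(c,uv):
    x=(uv[0]-c['cx'])/c['fx']; y=(uv[1]-c['cy'])/c['fy']
    if c['fish']:
        th=np.hypot(x,y); s=np.sin(th)/max(th,1e-9); d=np.array([x*s,y*s,np.cos(th)])
    else: d=np.array([x,y,1.])
    d=c['R'].T@d; return -c['R'].T@c['t'], d/np.linalg.norm(d)
def onz(c,uv,z):
    o,d=ray(c,uv); return o+d*(z-o[2])/d[2]
def proj(c,P):
    p=c['R']@np.array(P,float)+c['t']
    if c['fish']:
        r=np.hypot(p[0],p[1]); th=np.arctan2(r,p[2]); k=th/max(r,1e-9); x,y=p[0]*k,p[1]*k
    else: x,y=p[0]/p[2],p[1]/p[2]
    return np.array([c['fx']*x+c['cx'],c['fy']*y+c['cy']])
def tri(obs): # list of (cam,uv) least squares
    A=np.zeros((3,3));b=np.zeros(3);L=[]
    for c,uv in obs:
        o,d=ray(c,uv);M=np.eye(3)-np.outer(d,d);A+=M;b+=M@o;L.append((M,o))
    X=np.linalg.solve(A,b); return X,[np.linalg.norm(M@(X-o)) for M,o in L]
def Rdown(yaw): # tool z down, tool y (jaw axis) along (cos yaw, sin yaw)
    y=np.array([np.cos(yaw),np.sin(yaw),0]);z=np.array([0,0,-1.]);return np.column_stack([np.cross(y,z),y,z])
def snap(n,name,crop=None,k=1):
    c=cam(n); f=robot.grab_frame(n); cv2.imwrite(f"pics/{name}_raw.png",f[:,:,::-1])
    g=f if crop is None else f[crop[1]:crop[3],crop[0]:crop[2]]
    g=cv2.resize(g,None,fx=k,fy=k,interpolation=cv2.INTER_CUBIC); cv2.imwrite(f"pics/{name}.png",g[:,:,::-1]); 
    import pickle; pickle.dump(c,open(f"pics/{name}.pkl","wb")); return c,f
E
python3 - <<'E'
from h import *
c=cam('top')
for n,uv,z in [("key bar",(418,187),.05),("saddle ctr",(391,208),.01),("cradle ctr",(278,212),.01),("well",(189,186),.09),("purple1",(188,283),.09),("purple2",(363,307),.09),("washer",(241,240),0),("glue",(246,120),.16),("tin",(326,128),.1),('spacer',(316,163),.018)]:
    print(n,onz(c,uv,z).round(3))
im=cv2.imread('pics/a_top.png')
a=cv2.resize(im[140:260,140:300],None,fx=5,fy=5,interpolation=cv2.INTER_CUBIC); cv2.imwrite('pics/b1.png',a)
b=cv2.resize(im[150:260,335:445],None,fx=5,fy=5,interpolation=cv2.INTER_CUBIC); cv2.imwrite('pics/b2.png',b)
im=cv2.imread('pics/a_scene.png')
a=cv2.resize(im[165:305,200:400],None,fx=4,fy=4,interpolation=cv2.INTER_CUBIC); cv2.imwrite('pics/b3.png',a)
E
```

```text
key bar [ 0.6   -0.375  0.05 ]
saddle ctr [ 0.544 -0.311  0.01 ]
cradle ctr [0.525 0.004 0.01 ]
well [0.583 0.24  0.09 ]
purple1 [0.327 0.234 0.09 ]
purple2 [ 0.277 -0.224  0.09 ]
washer [0.445 0.105 0.   ]
glue [0.746 0.089 0.16 ]
tin [ 0.745 -0.119  0.1  ]
spacer [ 0.664 -0.099  0.018]
```

View pics/b1.png

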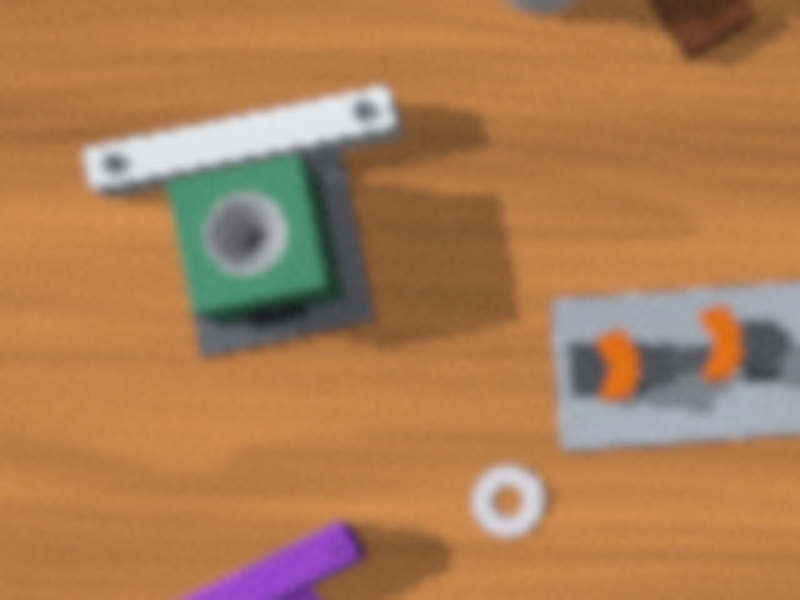

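View pics/b2.png

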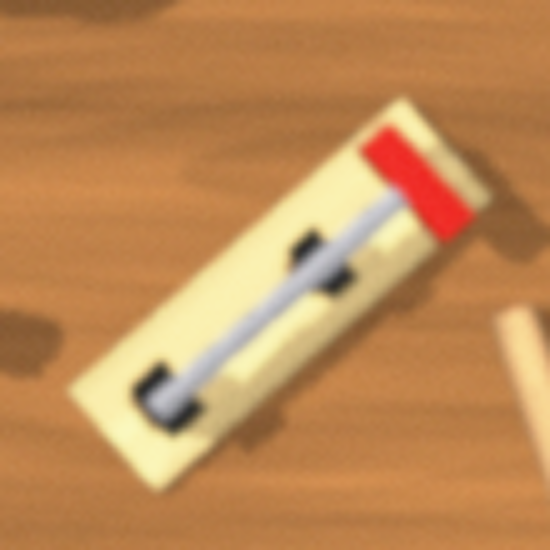

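View pics/b3.png

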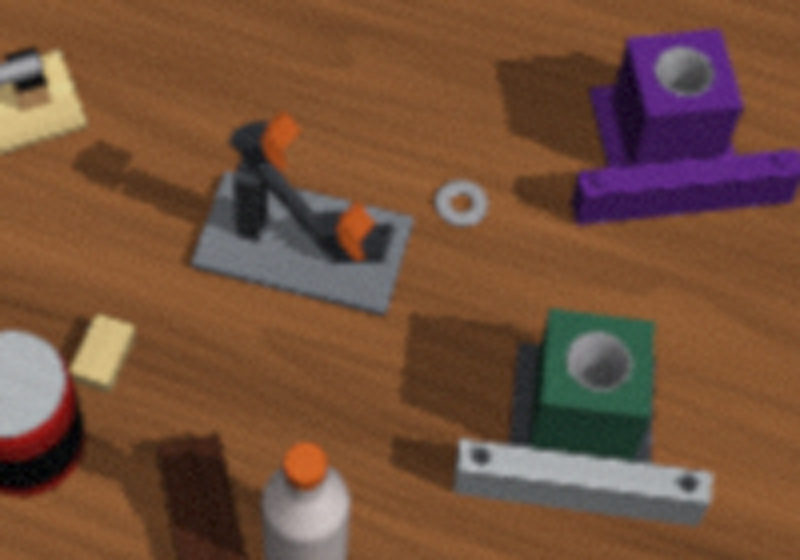

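Run:
```python
from h import *
c=cam('top')
tip=onz(c,(367.5,231.5),.05); bar=onz(c,(418.4,187),.05); print(tip,bar,np.linalg.norm(bar-tip))
d=(bar-tip)[:2];ks=np.arctan2(d[1],d[0]); print('key yaw',np.degrees(ks)); 
# cradle: base corners in top crop
for p in [(552,298),(562,450)]: print(onz(c,(140+p[0]/5,140+p[1]/5),.01))
im=cv2.imread('pics/a_top.png')
hsv=cv2.cvtColor(im,cv2.COLOR_BGR2HSV)
# cradle grey region
m=((hsv[...,1]<60)&(hsv[...,2]>110)).astype(np.uint8); m[:190]=0;m[235:]=0;m[:,:247]=0;m[:,310:]=0
m=cv2.morphologyEx(m,cv2.MORPH_CLOSE,np.ones((5,5)))
ct=max(cv2.findContours(m,0,2)[0],key=cv2.contourArea); bx=cv2.boxPoints(cv2.minAreaRect(ct)); W=np.array([onz(c,p,.01) for p in bx]);print(W.round(3),W.mean(0).round(4)); print([np.linalg.norm(W[i]-W[i-1]).round(3) for i in range(4)])
m=((hsv[...,1]>60)&(hsv[...,0]>65)&(hsv[...,0]<90)&(hsv[...,2]>90)).astype(np.uint8); m[:,300:]=0;m[:100]=0;m[240:]=0
ct=max(cv2.findContours(m,0,2)[0],key=cv2.contourArea); bx=cv2.boxPoints(cv2.minAreaRect(ct)); W=np.array([onz(c,p,.09) for p in bx]);print('block',W.round(3),W.mean(0).round(4)); print([np.linalg.norm(W[i]-W[i-1]).round(3) for i in range(4)])
```

```text
[ 0.47530134 -0.23991004  0.05      ] [ 0.59958267 -0.37649174  0.05      ] 0.18466296766693296
key yaw -47.69964619319575
[0.55834039 0.08148203 0.01      ]
[0.47352103 0.07349751 0.01      ]
[[ 0.559  0.084  0.01 ]
 [ 0.573 -0.067  0.01 ]
 [ 0.489 -0.075  0.01 ]
 [ 0.474  0.075  0.01 ]] [0.5237 0.0043 0.01  ]
[np.float64(0.085), np.float64(0.151), np.float64(0.085), np.float64(0.15)]
block [[0.61  0.283 0.09 ]
 [0.626 0.213 0.09 ]
 [0.554 0.196 0.09 ]
 [0.538 0.265 0.09 ]] [0.5821 0.2392 0.09  ]
[np.float64(0.074), np.float64(0.071), np.float64(0.074), np.float64(0.071)]
```

Run:
```python
from h import *
s=robot.get_state();c=cam('wrist');o=-c['R'].T@c['t']
print('cam in tool',s['tool_rot'].T@(o-s['ee_pos']),'axes',(s['tool_rot'].T@c['R'].T).round(2))
ks=np.radians(-47.7);kx=np.array([np.cos(ks),np.sin(ks),0])
kc=np.array([.5995,-.3765,.05]);g=kc-.122*kx;print('grip',g)
xc=np.radians(-84.7);cx=np.array([np.cos(xc),np.sin(xc),0]);cy=np.array([-np.sin(xc),np.cos(xc),0]);cz=np.array([0,0,1.])
foot=np.array([.524,.004,.032])-.03*cx
X=.5*cx+.866*cz; Z=np.cross(X,cy)
G=foot+.07*X
for sgn in (1,-1):
  for tilt in (0,15,30):
    t=np.radians(tilt); 
    # saddle: tool z = -kz*cos -kx*sin
    def R(x,y,z):
        tz=-z*np.cos(t)-x*np.sin(t); ty=y*sgn; return np.column_stack([np.cross(ty,tz),ty,tz])
    ky=np.cross([0,0,1],kx)
    print(sgn,tilt,'sad',robot.ik(g,R(kx,ky,np.array([0,0,1.]))),'cr',robot.ik(G,R(X,cy,Z)),'app',robot.ik(G+.12*Z,R(X,cy,Z)))
  H=foot+.192*X
  for nm,j in(('z',Z),('y',cy)):
    tz=-X; ty=j*sgn; RR=np.column_stack([np.cross(ty,tz),ty,tz]); print(nm,sgn,robot.ik(H,RR),robot.ik(H+.1*X,RR))
```

```text
cam in tool [ 7.47445254e-02 -1.64637868e-04 -1.94907542e-01] axes [[ 0.   -0.97 -0.26]
 [ 1.    0.    0.  ]
 [-0.   -0.26  0.97]]
grip [ 0.51739247 -0.28626501  0.05      ]
1 0 sad [ 0.85042237  0.58157367 -0.52259959  1.79604417  0.36941046  0.86239462
  0.89332755] cr [ 0.01936831  0.91542915 -0.83143785  1.84384777  1.24617126  1.82904453
 -1.29859348] app [-0.11745209  0.9036637  -0.9091683   1.70264741  1.13938677  1.98573207
 -1.28958092]
1 15 sad [ 0.86631159  0.73487888 -0.53702281  1.56711673  0.26366807  1.17684874
  1.01185989] cr [ 0.14678596  0.75792009 -0.86803554  1.89419982  1.13796346  1.56874312
 -1.16838574] app [ 0.01573083  0.76086004 -0.96364788  1.75711637  1.03655568  1.74958727
 -1.19204349]
1 30 sad [ 0.85626132  0.90882086 -0.5431673   1.3301351   0.20664113  1.48501527
  1.06213245] cr [ 0.38012397  0.68314848 -1.00442396  1.9248555   1.04657195  1.37486096
 -1.02040915] app [ 0.27550539  0.73193003 -1.17582869  1.80405271  0.99292353  1.60185024
 -1.11633476]
z 1 [ 0.93057724  0.51234265 -0.76961465  1.7107534  -0.1614141   1.21191567
  1.93336306] [ 0.9
[... 778 characters left out ...]
1.09893725  1.83214602
  1.90826572]
-1 30 sad [ 0.52772513  0.8421579   0.01815989  1.34544489 -0.15758017  1.46141486
 -1.80210764] cr [ 0.42861541  0.73370312 -1.08606387  1.92360103  1.09158469  1.43130975
  2.09347621] app [ 0.22947428  0.67354859 -1.085358    1.80523691  0.94207495  1.54321682
  2.06172602]
z -1 [ 0.5603011   0.41572046 -0.26410098  1.72342372 -0.39366925  1.25541912
 -1.00262188] [ 0.59731821  0.37964891 -0.22427472  1.56482158 -0.38163833  1.46558039
 -1.00919035]
y -1 [ 0.39165559  0.4033871  -0.0470249   1.72959152 -0.47239626  1.28168132
 -2.50292216] [ 4.28925744e-01  3.70256951e-01 -1.34561342e-03  1.57118583e+00
 -4.49952958e-01  1.48858451e+00 -2.51774545e+00]
```

```bash
cat >> h.py <<'E'
def frame_key(kx,ky): 
    return kx,ky,np.cross(kx,ky)
def Rg(kx,ky,kz,tilt=15,sgn=1):
    t=np.radians(tilt); tz=-kz*np.cos(t)-kx*np.sin(t); ty=ky*sgn; return np.column_stack([np.cross(ty,tz),ty,tz])
def st(msg=''):
    s=robot.get_state(); print(msg,'t',round(s['time'],2),'p',s['ee_pos'].round(4),'F',s['force'].round(1),'M',s['moment'].round(2),'op',round(s['opening'],4)); return s
E
python3 - <<'E'
from h import *
ks=np.radians(-47.7);kx=np.array([np.cos(ks),np.sin(ks),0]);kz=np.array([0,0,1.]);ky=np.cross(kz,kx)
g=np.array([.5995,-.3765,.05])-.097*kx
R=Rg(kx,ky,kz)
robot.move_ptp(g-.13*R[:,2],R); st()
snap('wrist','c1')
E
```

```text
t 1.9 p [ 0.5562 -0.3308  0.1756] F [-0.1  0.7  0.2] M [-0.18 -0.31  0.02] op 0.0939
```

View pics/c1.png

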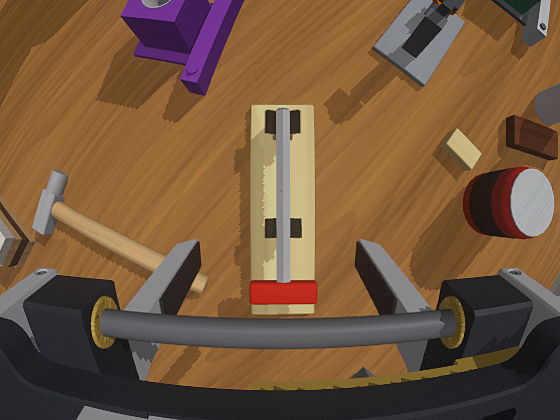

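Run:
```python
from h import *
import pickle
c=pickle.load(open('pics/c1.pkl','rb'))
im=cv2.imread('pics/c1_raw.png');hsv=cv2.cvtColor(im,cv2.COLOR_BGR2HSV)
m=(((hsv[...,0]<6)|(hsv[...,0]>174))&(hsv[...,1]>180)&(hsv[...,2]>90)).astype(np.uint8);m[:270]=0;m[:,:230]=0;m[:,340:]=0
ct=max(cv2.findContours(m,0,2)[0],key=cv2.contourArea);print(cv2.boundingRect(ct))
e=cv2.approxPolyDP(ct,3,True)[:,0];print(e.tolist())
for z in(.058,.042): print(z,[onz(c,p,z).round(4).tolist() for p in e])
g=cv2.cvtColor(im,cv2.COLOR_BGR2HSV)
pts=[]
for r in (112,140,170,200,220,245,270):
    row=hsv[r,255:315]; k=np.where((row[:,1]<45)&(row[:,2]>90))[0]+255; print(r,k.min(),k.max()); pts.append(onz(c,(k.mean(),r),.055)); 
P=np.array(pts);print(P.round(4)); d=P[0]-P[-1];print(np.degrees(np.arctan2(-d[1],-d[0])))
print('shaft tip',onz(c,(283,108.5),.05))
for q in [(250,104),(313,104),]: print(onz(c,q,.01))
```

```text
(250, 280, 67, 24)
[[250, 283], [251, 303], [316, 301], [313, 280]]
0.058 [[0.5696, -0.3879, 0.058], [0.5845, -0.4033, 0.058], [0.6328, -0.3568, 0.058], [0.6152, -0.3425, 0.058]]
0.042 [[0.571, -0.3915, 0.042], [0.5866, -0.4077, 0.042], [0.6373, -0.3589, 0.042], [0.6188, -0.3439, 0.042]]
112 276 289
140 276 289
170 276 289
200 276 289
220 276 289
245 277 289
270 277 289
[[ 0.4758 -0.2348  0.055 ]
 [ 0.4961 -0.2573  0.055 ]
 [ 0.517  -0.2805  0.055 ]
 [ 0.5374 -0.3031  0.055 ]
 [ 0.551  -0.3181  0.055 ]
 [ 0.5684 -0.3365  0.055 ]
 [ 0.5857 -0.3556  0.055 ]]
-47.687601091473084
shaft tip [ 0.47251518 -0.23029798  0.05      ]
[ 0.4309699 -0.2421551  0.01     ]
[ 0.48665593 -0.19149682  0.01      ]
```

Run:
```python
import cv2
im=cv2.imread('pics/c1_raw.png'); cv2.imwrite('pics/c1z.png',cv2.resize(im[95:320,235:335],None,fx=2.6,fy=2.6,interpolation=cv2.INTER_CUBIC))
cv2.imwrite('pics/c1y.png',cv2.resize(im[0:110,360:560],None,fx=4,fy=4,interpolation=cv2.INTER_CUBIC))
```

```text
(no output)
```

View pics/c1z.png

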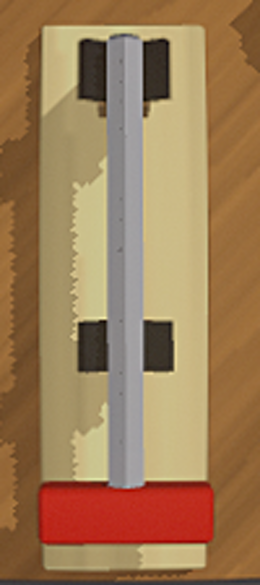

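View pics/c1y.png

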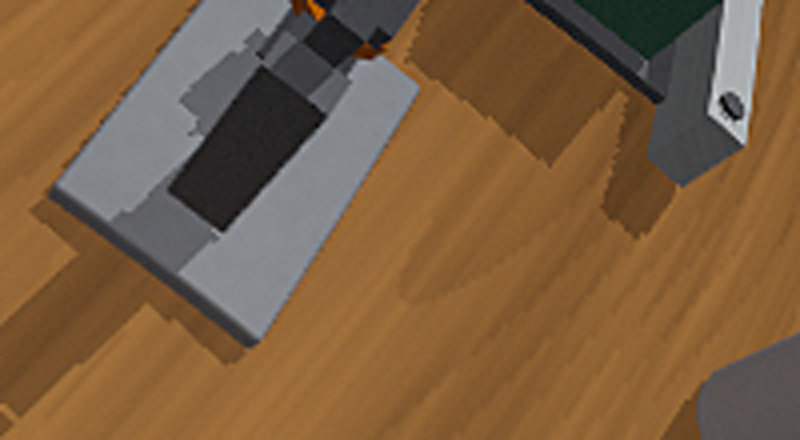

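Run:
```python
from h import *
ks=np.radians(-47.7);kx=np.array([np.cos(ks),np.sin(ks),0]);kz=np.array([0,0,1.]);ky=np.cross(kz,kx)
g=np.array([.6003,-.3730,.05])-.097*kx
R=Rg(kx,ky,kz)
print(robot.move_linear(g-.06*R[:,2],frame=R))
print(robot.move_linear(g,velocity=.08,frame=R,threshold=12)); st('at')
robot.gripper_to(0.0); s=st('closed')
print(robot.move_linear(s['ee_pos']+[0,0,.12],velocity=.12)); st('up')
snap('wrist','d1')
```

```text
False
False
at t 3.47 p [ 0.5354 -0.3014  0.0504] F [-0.3 -0.6 -0.6] M [-0.2  -0.29 -0.05] op 0.0939
closed t 4.88 p [ 0.535  -0.3013  0.05  ] F [-0.1  0.  -0.6] M [-0.19 -0.31  0.02] op 0.0007
False
up t 6.03 p [ 0.5346 -0.3011  0.1692] F [0.1 0.8 0.2] M [-0.21 -0.23 -0.04] op 0.0004
```

View pics/d1.png

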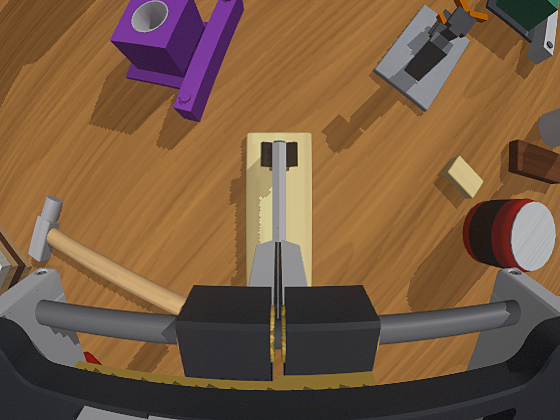

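Run:
```python
from h import *
s=st();c=cam('wrist');p=s['ee_pos'];z=s['tool_rot'][:,2]
print(proj(c,p),proj(c,p+.019*z),proj(c,p-.08*z), c['t'], s['tool_rot'].T@(-c['R'].T@c['t']-p))
import pickle
c1=pickle.load(open('pics/c1.pkl','rb'));
print(proj(c1,[.6003,-.373,.05]))
ct=cam('top');
for z in (.0,.02,.03,.04,.05,.06):
  print(z,onz(c1,(283.5,292),z).round(4),onz(ct,(418.4,187),z).round(4),onz(c,(279,141),z).round(4),onz(c1,(283,109),z).round(4))
print(tri([(c,(279,143)),(c1,(283,110))]))
snap('top','d2',(335,150,445,260),5);snap('scene','d3',(100,150,260,270),5)
```

```text
t 6.08 p [ 0.5347 -0.3011  0.1692] F [-0.2 -0.2 -0.6] M [-0.2  -0.31  0.03] op 0.0008
[277.74604555 245.43101093] [277.76029612 235.62945214] [277.64231799 314.115031  ] [-0.19234186 -0.55972316  0.37864768] [ 7.50222158e-02  9.47057204e-05 -1.94802891e-01]
[282.03101962 290.3196052 ]
0.0 [ 0.6118 -0.3822  0.    ] [ 0.6061 -0.3891  0.    ] [ 0.4652 -0.2228  0.    ] [ 0.4626 -0.2182  0.    ]
0.02 [ 0.6082 -0.3787  0.02  ] [ 0.6035 -0.384   0.02  ] [ 0.4681 -0.2261  0.02  ] [ 0.4667 -0.2232  0.02  ]
0.03 [ 0.6063 -0.3769  0.03  ] [ 0.6022 -0.3815  0.03  ] [ 0.4696 -0.2277  0.03  ] [ 0.4688 -0.2257  0.03  ]
0.04 [ 0.6045 -0.3751  0.04  ] [ 0.6009 -0.379   0.04  ] [ 0.471  -0.2294  0.04  ] [ 0.4708 -0.2282  0.04  ]
0.05 [ 0.6027 -0.3733  0.05  ] [ 0.5996 -0.3765  0.05  ] [ 0.4725 -0.231   0.05  ] [ 0.4729 -0.2307  0.05  ]
0.06 [ 0.6008 -0.3715  0.06  ] [ 0.5983 -0.374   0.06  ] [ 0.4739 -0.2327  0.06  ] [ 0.475  -0.2332  0.06  ]
(array([ 0.47531208, -0.23388277,  0.05892278]), [np.float64(0.0001921217965974061), np.float64(0.00019212179659751436)])
```

View pics/d2.png

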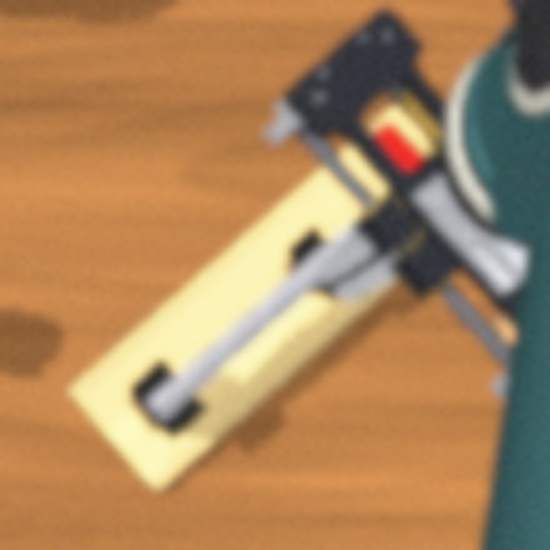

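View pics/d3.png

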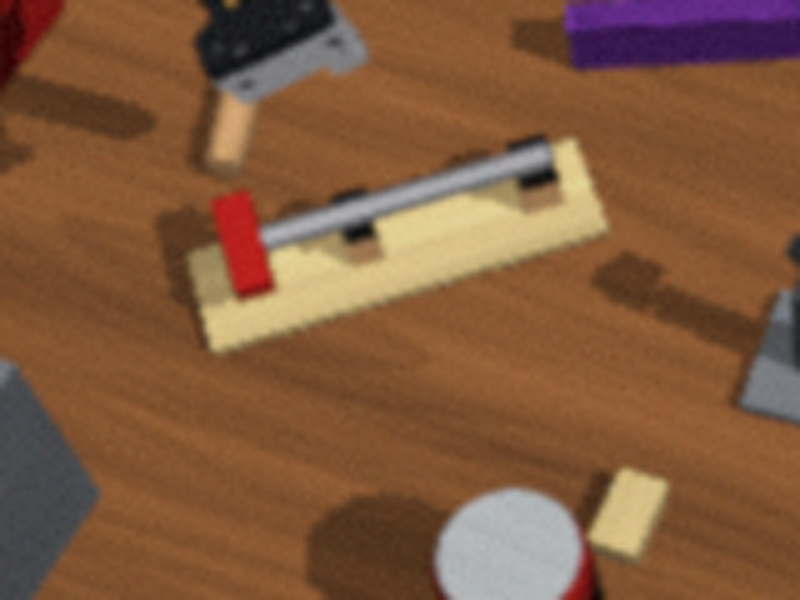

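Run:
```python
from h import *
s=st();c=cam('wrist');p=s['ee_pos'];R=s['tool_rot']
for dz in(-.06,-.04,-.02,0,.019): print(dz,proj(c,p+dz*R[:,2]+.047*R[:,1]).round(1),proj(c,p+dz*R[:,2]-.047*R[:,1]).round(1),proj(c,p+dz*R[:,2]+.008*R[:,0]).round(1),proj(c,p+dz*R[:,2]-.008*R[:,0]).round(1))
im=cv2.imread('pics/c1_raw.png');a=im[225:345,140:420]
b=cv2.imread('pics/d1_raw.png')[225:345,140:420]
cv2.imwrite('pics/e.png',cv2.resize(np.vstack([a,b]),None,fx=2.5,fy=2.5))
```

```text
t 6.18 p [ 0.5348 -0.3011  0.1694] F [0.8 0.1 0.5] M [-0.21 -0.27  0.  ] op 0.0005
-0.06 [374.7 288.7] [180.5 288.6] [277.6 276. ] [277.6 305.4]
-0.04 [364.9 271.2] [190.4 271.1] [277.6 258.8] [277.6 286. ]
-0.02 [356.7 256.8] [198.6 256.8] [277.7 245. ] [277.7 270.1]
0 [349.8 244.9] [205.6 244.9] [277.7 233.7] [277.7 256.9]
0.019 [344.3 235.3] [211.1 235.3] [277.7 224.7] [277.7 246.4]
```

View pics/e.png

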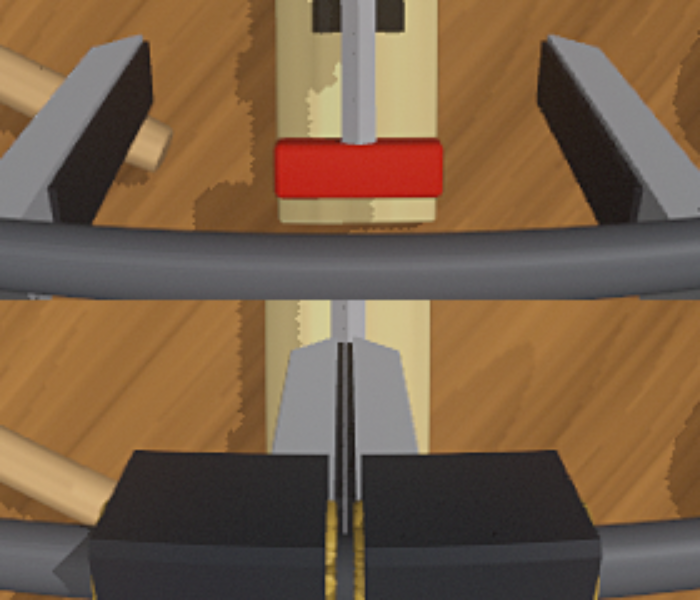

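```bash
cat >> h.py <<'E'
D=.031 # reported TCP lies this far ahead of the real grasp point (seen in wrist picture)
E
python3 - <<'E'
from h import *
ks=np.radians(-47.7);kx=np.array([np.cos(ks),np.sin(ks),0]);kz=np.array([0,0,1.]);ky=np.cross(kz,kx)
g=np.array([.6003,-.3730,.05])-.097*kx
R=Rg(kx,ky,kz)
robot.gripper_to(.06); st('open')
print(robot.move_linear(g-.03*R[:,2],velocity=.12,frame=R))
print(robot.move_linear(g+D*R[:,2],velocity=.06,frame=R,threshold=8)); st('at')
robot.gripper_to(0.0); s=st('closed')
E
```

```text
open t 7.21 p [ 0.535  -0.3013  0.17  ] F [ 0.8 -0.2  0. ] M [-0.12 -0.3  -0.02] op 0.0599
False
False
at t 9.28 p [ 0.5299 -0.2955  0.0204] F [-0.6  0.2 -0.2] M [-0.22 -0.3   0.01] op 0.0598
closed t 10.07 p [ 0.5302 -0.2947  0.0202] F [ 4.9  3.3 -0. ] M [ 0.65 -1.27 -0.33] op 0.0135
```

Run:
```python
from h import *
s=robot.get_state()
print(robot.move_linear(s['ee_pos']+[0,0,.13],velocity=.12)); st('up')
snap('wrist','f1')
```

```text
False
up t 11.3 p [ 0.5299 -0.2945  0.1494] F [ 0.7  0.2 -3. ] M [-0.31 -0.41 -0.02] op 0.0134
```

View pics/f1.png

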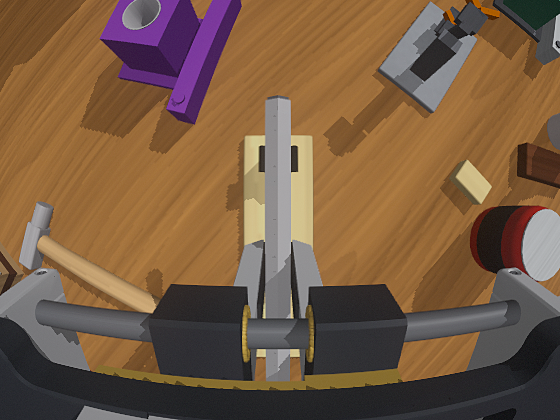

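Run:
```python
from h import *
c=cam('wrist');ct=cam('top')
ks=np.radians(-47.7);kx=np.array([np.cos(ks),np.sin(ks),0])
s=st();R=s['tool_rot'];gp=s['ee_pos']-D*R[:,2];print('gp',gp)
for z in (-.01,0,.01): print(z,proj(c,gp-.095*kx+[0,0,z]), proj(c,gp-.095*kx+[0,0,z+.008]))
snap('scene','f2',(100,100,300,250),4)
# orange cradle parts
im=cv2.imread('pics/a_top.png');hsv=cv2.cvtColor(im,cv2.COLOR_BGR2HSV)
m=((hsv[...,0]<14)&(hsv[...,1]>215)&(hsv[...,2]>150)).astype(np.uint8);m[:195]=0;m[230:]=0;m[:,:250]=0;m[:,300:]=0
n,l,st_,ce=cv2.connectedComponentsWithStats(m)
for i in range(1,n): print(st_[i],ce[i])
```

```text
t 11.35 p [ 0.5299 -0.2945  0.1494] F [ 0.5  0.1 -2.7] M [-0.26 -0.41 -0.02] op 0.014
gp [ 0.53530877 -0.30047987  0.17933515]
-0.01 [277.75517668 102.79300451] [277.74448787  98.33063827]
0 [277.7416735   97.15956515] [277.72979307  92.23365643]
0.01 [277.72665724  90.93818526] [277.71338483  85.4767021 ]
[283 204   4  10  25] [284.52 208.72]
[262 208   5  10  27] [263.77777778 212.7037037 ]
```

View pics/f2.png

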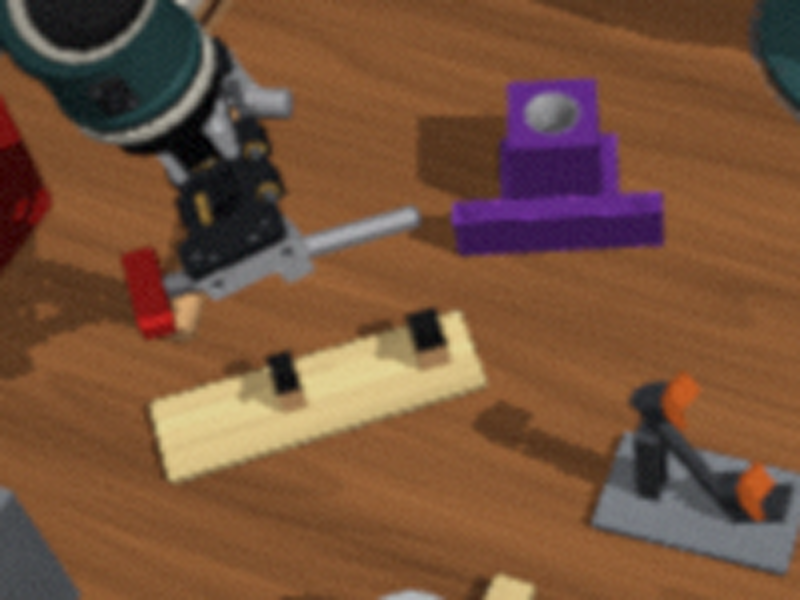

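Run:
```python
from h import *
ct=cam('top')
a=onz(ct,(263.78,212.7),.0408);b=onz(ct,(284.52,208.72),.138);print(a,b,b-a,np.linalg.norm((b-a)[:2]),np.degrees(np.arctan2(*(b-a)[[1,0]])))
im=cv2.imread('pics/a_scene.png');hsv=cv2.cvtColor(im,cv2.COLOR_BGR2HSV)
m=((hsv[...,0]<14)&(hsv[...,1]>190)&(hsv[...,2]>130)).astype(np.uint8);m[:190]=0;m[240:]=0;m[:,:255]=0;m[:,300:]=0
n,l,s,ce=cv2.connectedComponentsWithStats(m)
for i in range(1,n): print(s[i],ce[i])
cs=cam('scene')
print(onz(cs,(290,223),.0408),onz(cs,(271,200),.138))
# view: key over toward cradle for wrist view
xc=np.radians(-84.7);cx=np.array([np.cos(xc),np.sin(xc),0]);cy=np.array([-np.sin(xc),np.cos(xc),0]);X=.5*cx+.866*np.array([0,0,1]);Z=np.cross(X,cy)
foot=np.array([.524,.004,.032])-.03*cx
R=Rg(X,cy,Z)
for h in (.1,.15,.2): print(h,robot.ik(foot+.095*X+h*Z+D*R[:,2],R))
```

```text
[0.52020021 0.04201185 0.0408    ] [ 0.52426704 -0.01409875  0.138     ] [ 0.00406683 -0.0561106   0.0972    ] 0.05625778612594788 -85.85451932727727
[266 193   9  14  68] [269.57352941 198.83823529]
[285 216   8  14  58] [288.10344828 222.        ]
[0.52045156 0.04814295 0.0408    ] [ 0.52467347 -0.00911929  0.138     ]
0.1 [-0.11079666  0.60448    -0.62883229  1.83096657  0.93248936  1.51530951
 -1.06205014]
0.15 [-0.12109533  0.62491489 -0.72011747  1.76531585  0.91796902  1.62199218
 -1.08490592]
0.2 [-0.14134007  0.6545345  -0.80281546  1.69015361  0.9114461   1.72851956
 -1.10985439]
```

Run:
```python
from h import *
ct=cam('top');cs=cam('scene')
a,ra=tri([(ct,(263.78,212.7)),(cs,(288.1,222))]);b,rb=tri([(ct,(284.52,208.72)),(cs,(269.57,198.84))]);print(a,ra,b,rb)
xc=np.radians(-85);cx=np.array([np.cos(xc),np.sin(xc),0]);cy=np.array([-np.sin(xc),np.cos(xc),0]);X=.5*cx+.866*np.array([0,0,1]);Z=np.cross(X,cy)
foot=np.array([.5192,.0517,.032])
R=Rg(X,cy,Z)
q0=robot.get_state()['qpos']
P=foot+.095*X+.10*Z+.03*X+D*R[:,2]; print(P,robot.ik(P,R),q0)
```

```text
[0.52008722 0.04198585 0.04217966] [np.float64(2.5030593475960005e-05), np.float64(2.5030593475997437e-05)] [ 0.52399631 -0.01387514  0.14024563] [np.float64(0.00023242730324029404), np.float64(0.00023242730324026022)]
[0.51900996 0.05387215 0.16832989] [-0.05379699  0.5920385  -0.71378628  1.81074942  0.93639265  1.57975641
 -1.04987763] [ 0.87584856  0.65100117 -0.56675507  1.45939436  0.21953332  1.36088044
  1.03262434]
```

```bash
cat >> h.py <<'E'
_xc=np.radians(-85);cx=np.array([np.cos(_xc),np.sin(_xc),0]);cy=np.array([-np.sin(_xc),np.cos(_xc),0]);X=.5*cx+np.sqrt(.75)*np.array([0,0,1.]);Z=np.cross(X,cy)
foot=np.array([.5192,.0517,.032]); RC=Rg(X,cy,Z)
E
python3 - <<'E'
from h import *
P=foot+.095*X+.10*Z+.03*X+D*RC[:,2]
s=robot.get_state()
robot.move_linear(s['ee_pos']+[0,0,.13],velocity=.25)
robot.move_ptp(P+[0,0,.13],RC); st('above')
robot.move_linear(P,velocity=.2,frame=RC); st('app')
snap('wrist','g1');snap('scene','g2',(180,120,360,260),4);snap('top','g3',(180,130,340,250),5)
E
```

```text
above t 13.92 p [0.5191 0.0531 0.298 ] F [ 0.3  0.4 -2.7] M [ 1.1  -0.01 -0.01] op 0.0133
app t 14.72 p [0.5193 0.0542 0.1692] F [ 0.3  0.9 -2.1] M [1.18 0.   0.01] op 0.0135
```

View pics/g1.png

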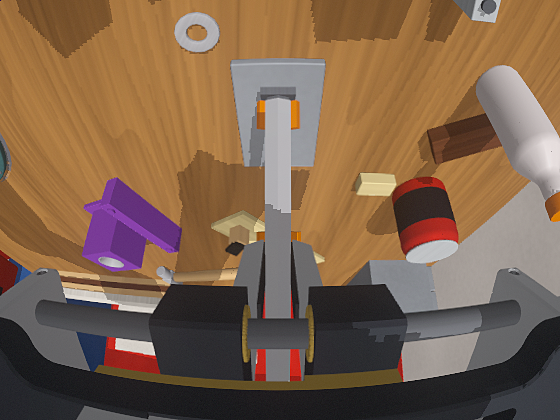

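View pics/g2.png

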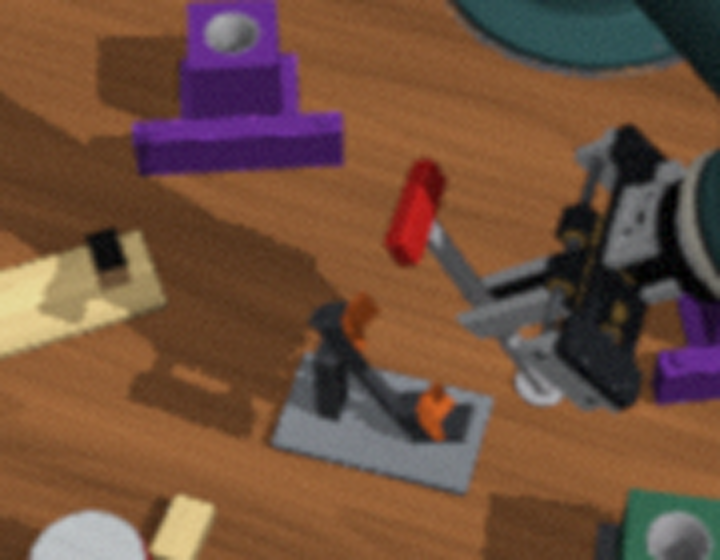

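View pics/g3.png

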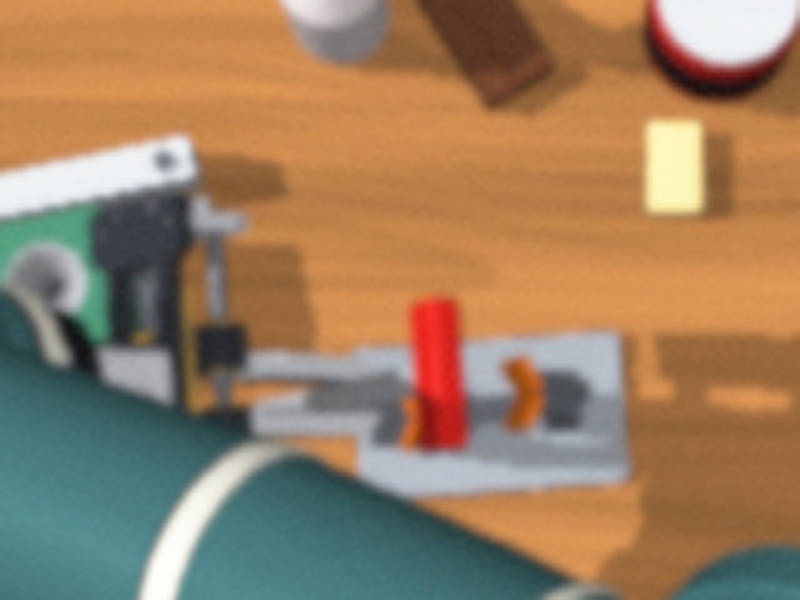

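Run:
```python
from h import *
ct=cam('top');cs=cam('scene');c=cam('wrist')
def red(n,roi):
    im=cv2.imread(f'pics/{n}_raw.png');hsv=cv2.cvtColor(im,cv2.COLOR_BGR2HSV)
    m=(((hsv[...,0]<5)|(hsv[...,0]>174))&(hsv[...,1]>170)&(hsv[...,2]>60)).astype(np.uint8)
    k=np.zeros_like(m);k[roi[1]:roi[3],roi[0]:roi[2]]=1;m*=k
    n_,l,s,ce=cv2.connectedComponentsWithStats(m);i=1+np.argmax(s[1:,4]);print(s[i]);return ce[i]
a=red('g3',(255,185,280,225));b=red('g2',(270,150,300,195));print(a,b)
print(tri([(ct,a),(cs,b)]))
s=robot.get_state();gp=s['ee_pos']-D*s['tool_rot'][:,2]
print('expect bar',foot+.222*X+.1*Z, gp+.097*X,'gp',gp,'exp',foot+.125*X+.1*Z)
tip=gp-.095*X; print('tip exp',tip,proj(c,tip),[proj(c,tip+.008*Z),proj(c,tip-.008*Z)])
for dg in(-6,-3,0,3,6):
    r=cv2.Rodrigues(cy*np.radians(dg))[0]; print(dg,'bar',gp+.097*(r@X),'tip px',proj(c,gp-.095*(r@X)+.008*(r@Z)),proj(c,gp-.095*(r@X)))
cv2.imwrite('pics/g4.png',cv2.resize(cv2.imread('pics/g1_raw.png')[50:250,220:340],None,fx=4,fy=3))
```

```text
[263 190  10  29 229]
[277 160  14  26 225]
[267.31004367 204.50655022] [283.41777778 172.81333333]
(array([0.52159251, 0.02527524, 0.27639006]), [np.float64(0.0007098665330409988), np.float64(0.0007098665330410332)])
expect bar [0.52132638 0.02739538 0.27425764] [0.52168721 0.0276217  0.27539885] gp [0.51746016 0.07593715 0.19139438] exp [0.51709933 0.07571082 0.19025318]
tip exp [0.51332026 0.12325639 0.10912197] [277.44192535  95.288943  ] [array([277.44264325,  90.30300202]), array([277.44128267,  99.89465124])]
-6 bar [0.52089875 0.03663382 0.28000829] tip px [277.44136923  95.954685  ] [277.44176032 101.75859583]
-3 bar [0.52129824 0.03206764 0.27782202] tip px [277.44182111  92.9848167 ] [277.44167692  98.39887313]
0 bar [0.52168721 0.0276217  0.27539885] tip px [277.44264325  90.30300202] [277.44192535  95.288943  ]
3 bar [0.52206459 0.02330819 0.27274543] tip px [277.44386237  87.93687675] [277.44252857  92.4521741 ]
6 bar [0.52242936 0.01913894 0.26986903] tip px [277.44550777  85.91715901] [277.44351175  89.91447842]
```

View pics/g4.png

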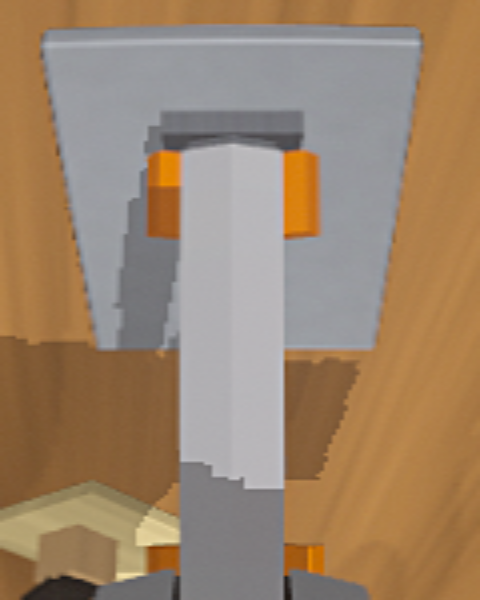

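Run:
```python
from h import *
B=foot+.095*X+D*RC[:,2]
robot.move_linear(B+.012*X+.1*Z,velocity=.1,frame=RC)
robot.move_linear(B+.012*X+.02*Z,velocity=.12,frame=RC); s0=st('near')
r=robot.move_linear(B+.012*X-.008*Z,velocity=.03,frame=RC,threshold=5); s=st('lay');print(r,'Z off',(s['ee_pos']-B)@Z,(s['ee_pos']-B)@X,(s['ee_pos']-B)@cy,'F',s['force']-s0['force'])
r=robot.move_linear(s['ee_pos']-.025*X,velocity=.03,frame=RC,threshold=6); s=st('slide');print(r,'Z off',(s['ee_pos']-B)@Z,(s['ee_pos']-B)@X)
snap('wrist','i1');snap('scene','i2',(180,120,360,260),4)
```

```text
near t 16.02 p [ 0.5244 -0.0056  0.113 ] F [-0.2  0.5 -3.6] M [ 1.18 -0.02 -0.03] op 0.0139
lay t 16.45 p [ 0.5247 -0.0116  0.1085] F [ 1.1  0.3 -3.2] M [ 1.38 -0.03  0.09] op 0.0136
True Z off 0.013217148949069593 0.01106404345575412 -1.898323623469686e-05 F [ 1.3227529  -0.21831036  0.40437952]
slide t 17.01 p [ 0.5239 -0.0047  0.0955] F [-0.2 -3.   5.4] M [-0.47 -0.17  0.03] op 0.0135
True Z off 0.012724138903828047 -0.003690730384413422
```

View pics/i1.png

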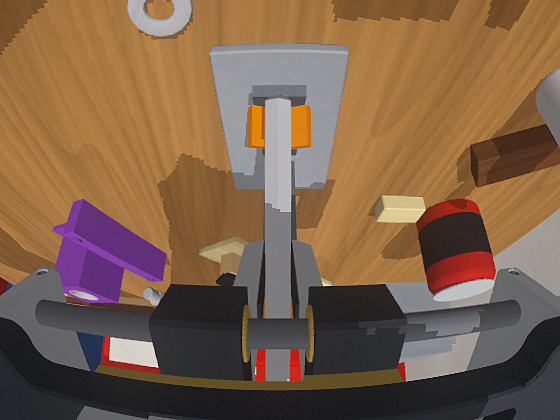

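View pics/i2.png

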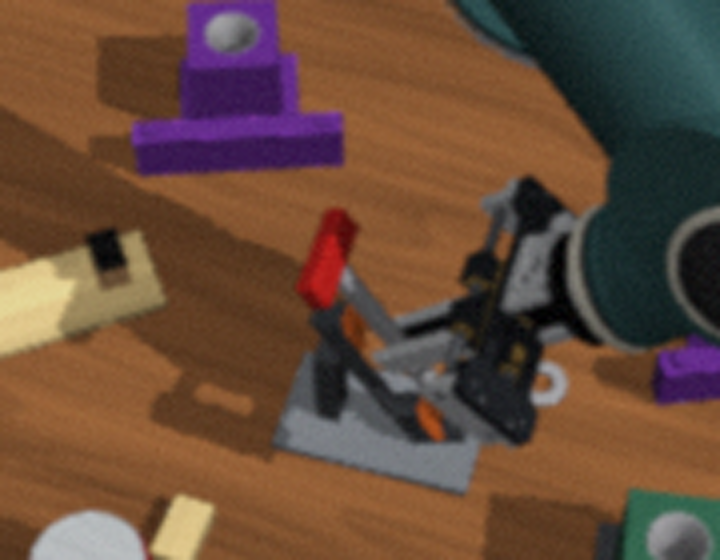

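Run:
```python
from h import *
B=foot+.095*X+D*RC[:,2]
robot.move_linear(B+.001*X+.0127*Z,velocity=.03,frame=RC); s0=st('up')
r=robot.move_linear(B+.001*X-.010*Z,velocity=.025,frame=RC,threshold=9); s=st('lay');print(r,'Z off',(s['ee_pos']-B)@Z,(s['ee_pos']-B)@X,'F',[(s['force']-s0['force'])@v for v in(X,cy,Z)],(s['moment']-s0['moment']).round(2))
snap('wrist','j1')
```

```text
up t 17.43 p [ 0.5243 -0.007   0.0995] F [-0.4  0.1 -2.9] M [1.11 0.05 0.03] op 0.0136
lay t 17.93 p [ 0.5253 -0.0148  0.0947] F [4.  1.8 1.5] M [ 0.63 -0.53  0.57] op 0.0136
True Z off 0.0034761580762757635 0.0006812449090273917 F [np.float64(3.1192020874077198), np.float64(4.546240713036451), np.float64(3.372945180876228)] [-0.48 -0.57  0.53]
```

View pics/j1.png

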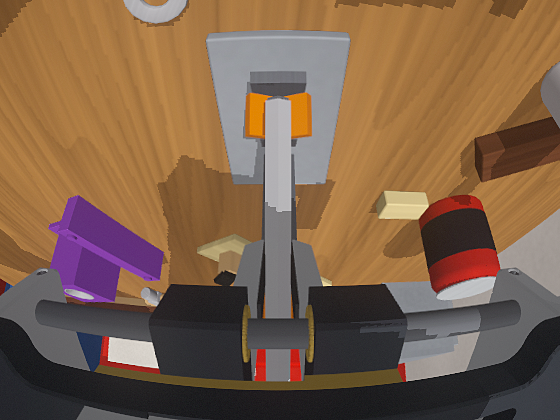

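Run:
```python
from h import *
B=foot+.095*X+D*RC[:,2]
s0=robot.get_state()
robot.move_linear(B+.001*X+.006*Z+.0015*cy,velocity=.03,frame=RC); s0=st('up')
r=robot.move_linear(B+.001*X-.010*Z+.0015*cy,velocity=.025,frame=RC,threshold=9); s=st('lay');print(r,'Z off',(s['ee_pos']-B)@Z,(s['ee_pos']-B)@X,(s['ee_pos']-B)@cy,'F',[((s['force']-s0['force'])@v).round(2) for v in(X,cy,Z)],(s['moment']-s0['moment']).round(2))
```

```text
up t 18.23 p [ 0.5262 -0.0126  0.0961] F [-0.3 -0.2 -2.6] M [1.11 0.   0.01] op 0.0135
lay t 18.54 p [ 0.5262 -0.015   0.0943] F [-1.6  1.7  0.8] M [ 0.85  0.15 -0.16] op 0.0137
True Z off 0.003013904827411236 0.0005515330970943086 0.0012071346481003008 F [np.float64(1.96), np.float64(-1.12), np.float64(3.45)] [-0.26  0.14 -0.17]
```

Run:
```python
from h import *
B=foot+.095*X+D*RC[:,2]
s0=robot.get_state()
r=robot.move_linear(B+.001*X-.006*Z+.001*cy,velocity=.02,frame=RC,threshold=12); s=st('lay');print(r,'Z off',(s['ee_pos']-B)@Z,(s['ee_pos']-B)@X,(s['ee_pos']-B)@cy,'F',[((s['force']-s0['force'])@v).round(2) for v in(X,cy,Z)],(s['moment']-s0['moment']).round(2))
r=robot.move_linear(s['ee_pos']-.01*X,velocity=.02,frame=RC,threshold=5);s=st('lay');print(r,'Z off',(s['ee_pos']-B)@Z,(s['ee_pos']-B)@X)
snap('wrist','k1');snap('scene','k2',(180,120,360,260),4)
```

```text
lay t 18.75 p [ 0.5261 -0.0149  0.094 ] F [-1.2  3.1  4.3] M [ 0.59  0.02 -0.09] op 0.0138
True Z off 0.002932318631321944 0.0002046733158763138 0.0010809616493010592 F [np.float64(2.38), np.float64(0.45), np.float64(2.97)] [-0.25 -0.13  0.07]
lay t 19.07 p [ 0.5259 -0.013   0.0906] F [-1.8  1.1  7.5] M [-0.41 -0.01 -0.03] op 0.013
True Z off 0.002892211769810709 -0.003707887958553628
```

```bash
python3 -c "
import cv2
im=cv2.imread('pics/k1_raw.png');cv2.imwrite('pics/k3.png',cv2.resize(im[50:260,220:340],None,fx=4,fy=2.8))"
```

```text
(no output)
```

View pics/k3.png

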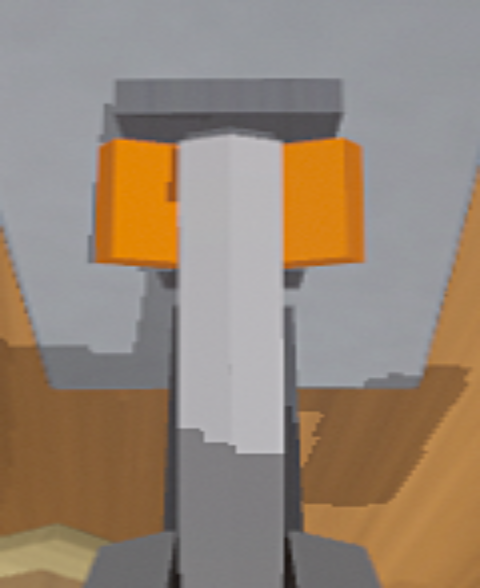

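View pics/k2.png

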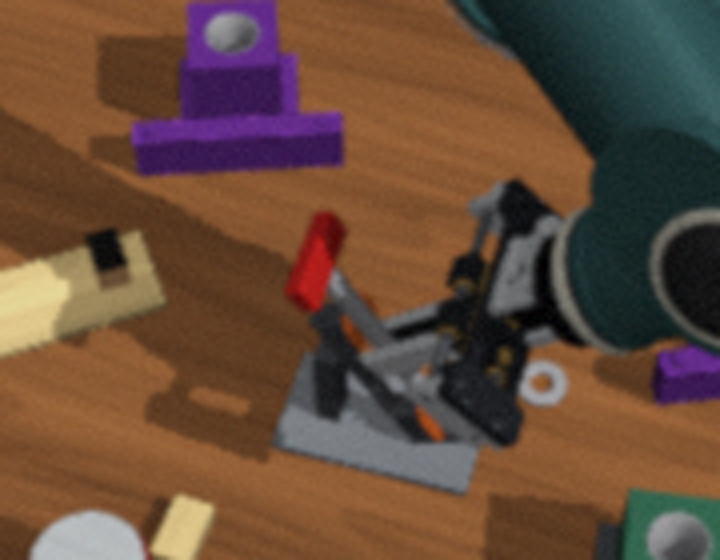

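Run:
```python
from h import *
robot.gripper_to(.035); s=st('open')
R=s['tool_rot']
robot.move_linear(s['ee_pos']-.12*R[:,2],velocity=.12); st('back')
snap('wrist','l1');snap('scene','l2',(180,120,360,260),4);snap('top','l3',(180,130,340,250),5)
```

```text
open t 19.72 p [ 0.5256 -0.013   0.0904] F [ 0.   0.4 -0.7] M [ 0.6  -0.07 -0.02] op 0.0348
back t 20.87 p [0.5182 0.0709 0.1748] F [-0.   1.5  0.6] M [ 0.66  0.03 -0.01] op 0.035
```

View pics/l1.png

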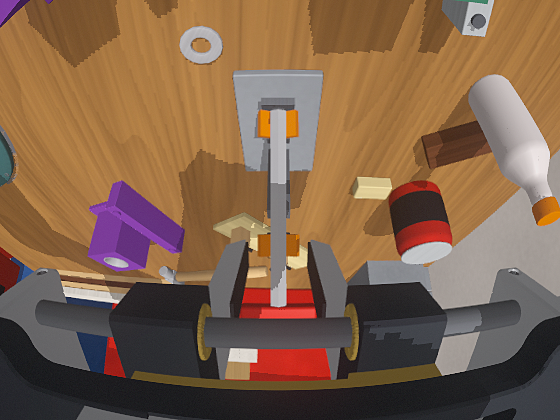

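View pics/l2.png

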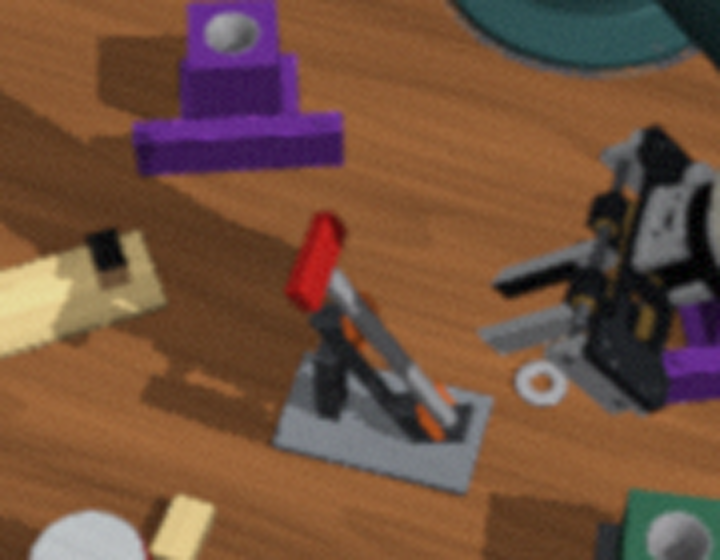

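View pics/l3.png

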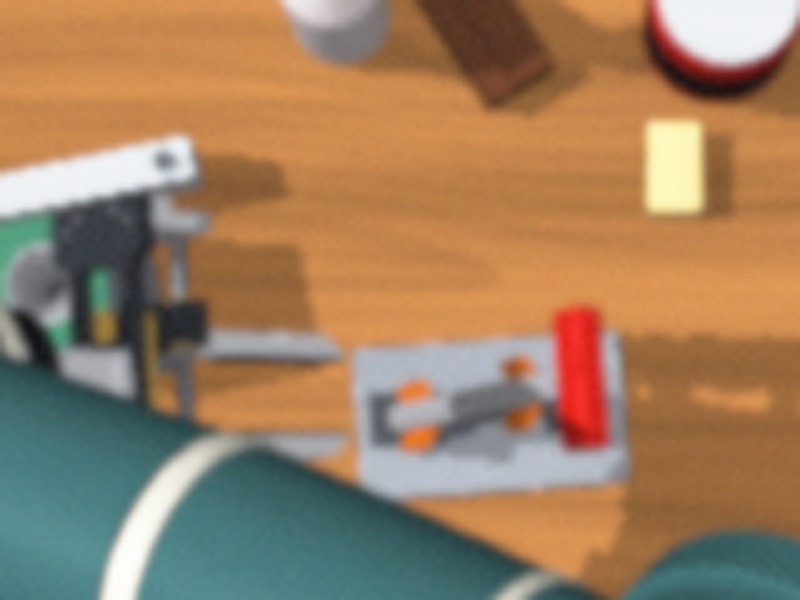

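Run:
```python
from h import *
ct=cam('top');cs=cam('scene')
def red(n,roi):
    im=cv2.imread(f'pics/{n}_raw.png');hsv=cv2.cvtColor(im,cv2.COLOR_BGR2HSV)
    m=(((hsv[...,0]<5)|(hsv[...,0]>174))&(hsv[...,1]>170)&(hsv[...,2]>60)).astype(np.uint8)
    k=np.zeros_like(m);k[roi[1]:roi[3],roi[0]:roi[2]]=1;m*=k
    n_,l,s,ce=cv2.connectedComponentsWithStats(m);i=1+np.argmax(s[1:,4]);print(s[i]);return ce[i]
a=red('l3',(285,185,305,225));b=red('l2',(248,168,272,200))
Hm,res=tri([(ct,a),(cs,b)]);H=foot+.192*X;print(Hm,res,'exp',H)
for sgn in(1,-1):
    tz=-X;ty=sgn*cy;R=np.column_stack([np.cross(ty,tz),ty,tz])
    print(sgn,robot.ik(H+D*tz,R),robot.ik(H+.12*X+D*tz,R))
w=np.array([.582,.239,.09])
for yaw in range(-180,181,30):
    q=robot.ik(w+[0,0,.192+.03-D],Rdown(np.radians(yaw))); q2=robot.ik(w+[0,0,.122-D],Rdown(np.radians(yaw)));print(yaw,None if q is None else q.round(2),None if q2 is None else q2.round(2))
```

```text
[291 192  10  27 209]
[251 173  15  25 211]
[ 0.52867295 -0.0417126   0.19690589] [np.float64(0.0011027827220991741), np.float64(0.0011027827220992284)] exp [ 0.52756695 -0.04393469  0.19827688]
1 [ 1.08568733  0.65468174 -1.08348578  1.77069278  0.05792818  1.12175569
  0.13587246] [ 1.20466943  0.62807252 -1.19628896  1.5924851   0.06247175  1.37633425
  0.13308434]
-1 [ 0.59567359  0.43000571 -0.37044411  1.78597719 -0.3739892   1.15826271
 -2.62434103] [ 0.6806025   0.3744443  -0.37083554  1.60917679 -0.34904737  1.41008658
 -2.63893518]
-180 [ 0.33  0.63 -1.21  1.46  0.59  1.45  2.26] [ 0.33  0.73 -1.19  1.59  0.7   1.31  2.18]
-150 [-0.95  0.43  0.72  1.51 -0.29  1.31 -2.82] [-0.95  0.52  0.72  1.63 -0.37  1.13 -2.76]
-120 [ 0.16  0.48 -0.86  1.47  0.37  1.36 -2.81] [-0.57  0.44  0.17  1.62 -0.08  1.09 -2.47]
-90 [ 0.3   0.59 -1.13  1.46  0.53  1.42 -2.41] [ 0.29  0.68 -1.1   1.59  0.63  1.27 -2.48]
-60 [ 0.35  0.65 -1.24  1.46  0.61  1.46 -1.94] [ 0.33  0.73 -1.19  1.59  0.7   1.31 -2.01]
-30 [ 0.28  0.57 -1.08  1.46  0.5   1.41 -1.34] [ 0.29  0.67 -1.09  1.59  0.62  1.26 -1.43]
0 [ 0.28  0.57 -1.08  1.46  0.5   1.41 -0.82] [ 0.29  0.67 -1.09  1.59  0.62  1.26 -0.9 ]
30 [ 0.28  0.57 -1.08  1.46  0.5   1.41 -0.29] [ 0.29  0.67 -1.09  1.59  0.62  1.26 -0.38]
60 [ 0.28  0.57 -1.08  1.46  0.5   1.41  0.23] [ 0.29  0.67 -1.09  1.59  0.62  1.26  0.14]
90 [ 0.28  0.57 -1.08  1.46  0.5   1.41  0.75] [ 0.29  0.67 -1.09  1.59  0.62  1.26  0.67]
120 [ 0.35  0.66 -1.27  1.46  0.63  1.47  1.19] [ 0.29  0.67 -1.09  1.59  0.62  1.26  1.19]
150 [ 0.36  0.66 -1.27  1.46  0.63  1.47  1.71] [ 0.29  0.67 -1.09  1.59  0.62  1.26  1.71]
180 [ 0.33  0.63 -1.21  1.46  0.59  1.45  2.26] [ 0.33  0.73 -1.19  1.59  0.7   1.31  2.18]
```

Run:
```python
from h import *
s=robot.get_state()
robot.move_linear(s['ee_pos']+np.array([0,.05,.16]),velocity=.25)
robot.gripper_to(.092)
tz=-X;ty=cy;R=np.column_stack([np.cross(ty,tz),ty,tz])
Hp=foot+.190*X+.002*Z
robot.move_ptp(Hp+.13*X+D*tz,R); st('pre')
snap('wrist','m1')
c=cam('wrist');print(proj(c,Hp+.012*X),[proj(c,Hp+.012*X+a*.035*cy+b*.008*Z).round(1).tolist() for a in(1,-1) for b in (1,-1)])
```

```text
pre t 24.43 p [ 0.5316 -0.0892  0.2834] F [-0.2  0.3 -0.6] M [-0.53 -0.16  0.  ] op 0.0915
[277.87147337 212.22045634] [[317.1, 203.7], [316.5, 220.8], [238.7, 203.5], [239.3, 220.6]]
```

View pics/m1.png

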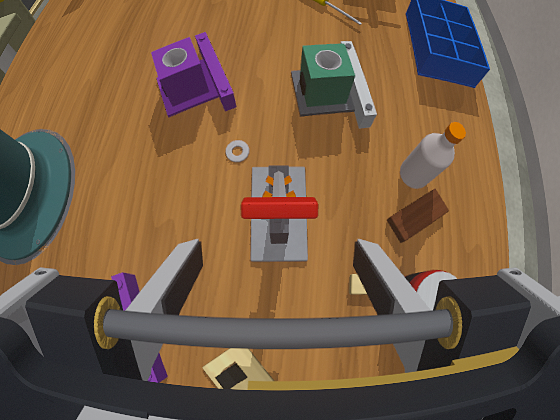

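```bash
python3 -c "
import cv2
im=cv2.imread('pics/m1_raw.png');cv2.imwrite('pics/m2.png',cv2.resize(im[160:270,225:335],None,fx=6,fy=5,interpolation=cv2.INTER_CUBIC))
from h import *
c=cam('wrist');Hp=foot+.190*X+.002*Z
for k in(.012,-.012): print([proj(c,Hp+k*X+a*.035*cy+b*.008*Z).round(1).tolist() for a in(1,-1) for b in (1,-1)])
"
```

```text
[[317.1, 203.7], [316.5, 220.8], [238.7, 203.5], [239.3, 220.6]]
[[314.2, 197.8], [313.7, 213.7], [241.7, 197.6], [242.1, 213.6]]
```

View pics/m2.png

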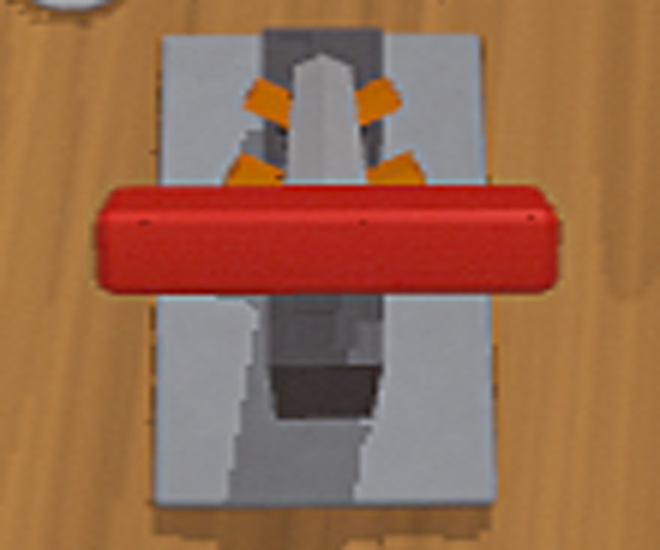

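Run:
```python
from h import *
tz=-X;ty=cy;R=np.column_stack([np.cross(ty,tz),ty,tz])
Hp=foot+.190*X+.0035*Z+.0012*cy
robot.move_linear(Hp+.05*X+D*tz,velocity=.2,frame=R)
print(robot.move_linear(Hp+.002*X+D*tz,velocity=.08,frame=R,threshold=8)); st('at')
robot.gripper_to(0.0); s=st('closed')
```

```text
False
at t 25.78 p [ 0.5274 -0.0255  0.1735] F [-0.3  1.1  0.1] M [-0.47 -0.18  0.01] op 0.0919
closed t 26.26 p [ 0.5273 -0.0255  0.1733] F [-0.4 -1.1  3.3] M [-0.49  0.06  0.09] op 0.0701
```

Run:
```python
from h import *
p=robot.get_state()['ee_pos']
robot.move_linear(p+.004*X,velocity=.05)
robot.move_linear(p+.004*X+.07*Z,velocity=.12); st('out')
robot.move_linear(p+.07*Z+[0,0,.17],velocity=.25); st('up')
w=np.array([.582,.2392,.09])
robot.move_ptp(w+[0,0,.192+.06-D],Rdown(np.radians(75))); st('over')
snap('wrist','n1');snap('scene','n2',(270,130,430,270),4);snap('top','n3',(120,100,280,220),5)
```

```text
out t 27.24 p [0.5222 0.0324 0.2115] F [ 0.8  0.3 -2.3] M [-0.95 -0.12 -0.03] op 0.0697
up t 28.06 p [0.5216 0.0344 0.3769] F [-0.8 -0.8 -3.8] M [-1.   -0.14 -0.06] op 0.0697
over t 29.24 p [0.5824 0.2378 0.3105] F [ 0.2 -0.4 -2.7] M [ 0.01 -0.21  0.05] op 0.0696
```

View pics/n1.png

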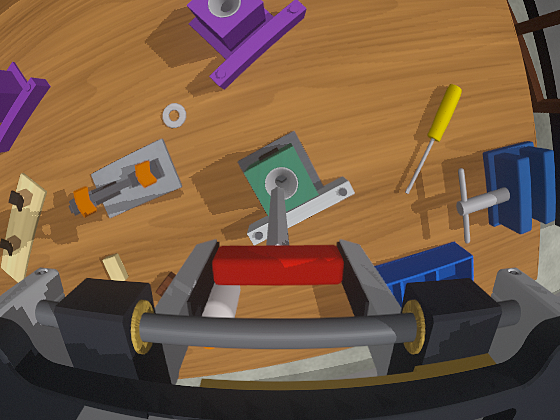

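View pics/n2.png

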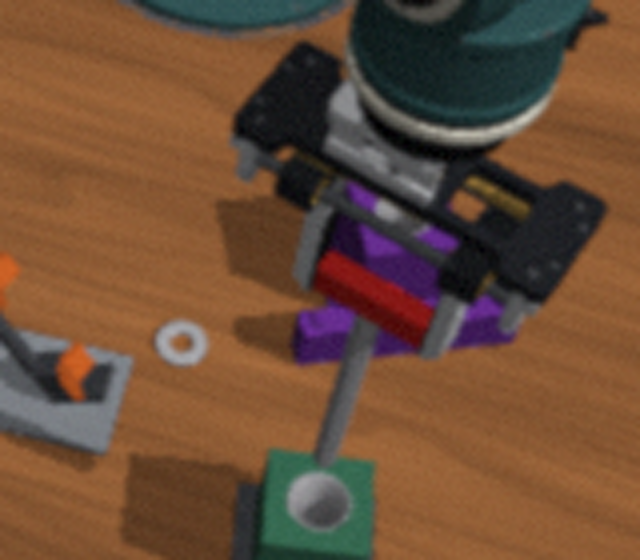

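View pics/n3.png

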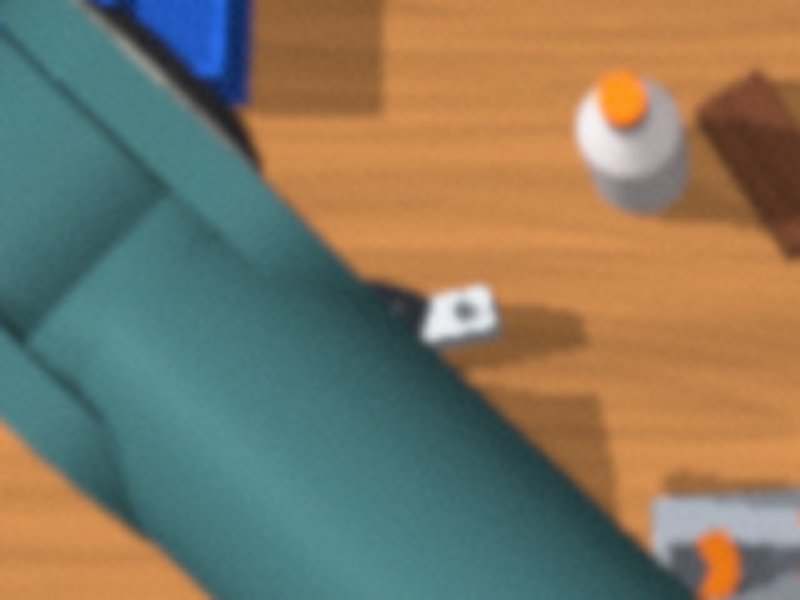

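Run:
```python
from h import *
c=cam('wrist');s=robot.get_state();p=s['ee_pos'];t=p+[0,0,D-.192]
print('tip exp',t,proj(c,t).round(1),proj(c,p+[0,0,D-.06]).round(1)); 
im=cv2.imread('pics/n1_raw.png');cv2.imwrite('pics/n4.png',cv2.resize(im[125:255,230:350],None,fx=6,fy=4.5,interpolation=cv2.INTER_CUBIC))
hsv=cv2.cvtColor(im,cv2.COLOR_BGR2HSV)
m=((hsv[...,1]<50)&(hsv[...,2]>100)).astype(np.uint8)
print('mouth exp',proj(c,[.582,.2392,.09]).round(1))
for a in np.arange(0,360,45):
    r=np.radians(a);print(a,proj(c,np.array([.582,.2392,.09])+.02*np.array([np.cos(r),np.sin(r),0])).round(1))
for dx in(-5,5):
  r=cv2.Rodrigues(s['tool_rot'][:,1]*np.radians(dx))[0];print(dx,proj(c,p+[0,0,D]+r@np.array([0,0,-.192])).round(1))
```

```text
tip exp [0.58261501 0.23750206 0.14996942] [277.7 193.4] [277.6 230.8]
mouth exp [278.9 183.1]
0 [282.9 197.6]
45 [292.2 190.6]
90 [293.8 179.1]
135 [286.6 169.9]
180 [274.8 168.3]
225 [265.4 175.5]
270 [264.  187.1]
315 [271.3 196.1]
-5 [277.7 208. ]
5 [277.7 178.7]
```

View pics/n4.png

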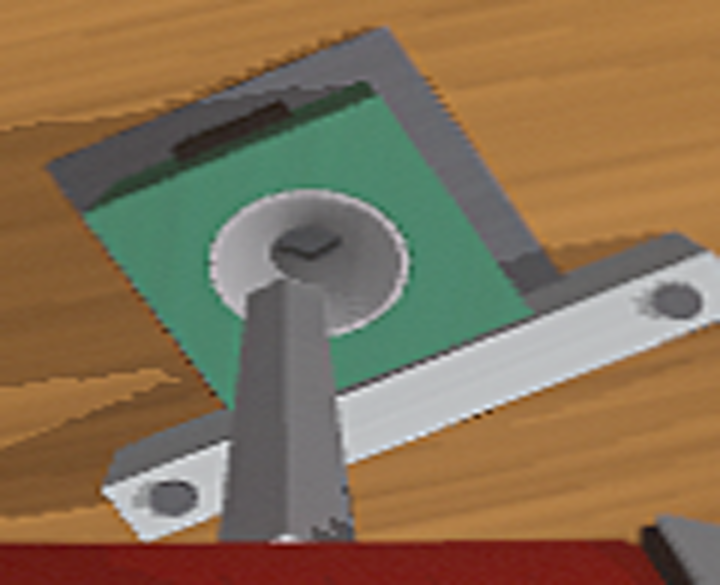

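Run:
```python
from h import *
c=cam('wrist')
im=cv2.imread('pics/n1_raw.png');hsv=cv2.cvtColor(im,cv2.COLOR_BGR2HSV)
# green top face outer contour & mouth: pixels that are non-green inside
g=((hsv[...,0]>60)&(hsv[...,0]<95)&(hsv[...,1]>80)&(hsv[...,2]>85)).astype(np.uint8);g[:, :240]=0;g[:,340:]=0;g[:135]=0;g[230:]=0
ct=max(cv2.findContours(g,cv2.RETR_LIST,2)[0],key=cv2.contourArea)
# mouth boundary: for rays from centre out, first green
pts=[]
for a in np.arange(0,360,6):
    for r in np.arange(10,25,.25):
        u=281.5+r*np.cos(np.radians(a));v=182+r*np.sin(np.radians(a))
        if g[int(round(v)),int(round(u))]: pts.append((a,u,v));break
W=np.array([onz(c,(u,v),.09)[:2] for a,u,v in pts])
A=np.c_[2*W,np.ones(len(W))];sol=np.linalg.lstsq(A,(W**2).sum(1),rcond=None)[0]
r=np.sqrt(sol[2]+sol[0]**2+sol[1]**2);res=np.hypot(*(W-sol[:2]).T)-r;ok=abs(res)<.0025
A=A[ok];sol=np.linalg.lstsq(A,(W[ok]**2).sum(1),rcond=None)[0];print(len(W),ok.sum(),sol[:2],np.sqrt(sol[2]+sol[0]**2+sol[1]**2))
print(onz(c,(281.7,183.3),.09))
ctp=cam('top');print(onz(ctp,(189.4,186.6),.09))
cs=cam('scene');
```

```text
54 53 [0.58304284 0.24182155] 0.022164496050703753
[0.58322425 0.24266653 0.09      ]
[0.58113047 0.23934878 0.09      ]
```

Run:
```python
from h import *
w=np.array([.5826,.2415,.0]);R=Rdown(np.radians(75))
robot.move_linear(w+[0,0,.09+.012+.192-D],velocity=.1,frame=R); s0=st('near')
r=robot.move_linear(w+[0,0,.19],velocity=.03,frame=R,threshold=6); s=st('d');print(r,'tip z',s['ee_pos'][2]+D-.192,(s['force']-s0['force']).round(2),(s['moment']-s0['moment']).round(2))
snap('scene','o2',(270,130,430,270),4)
```

```text
near t 30.02 p [0.5826 0.2416 0.2633] F [ 0.8  0.4 -3. ] M [ 0.01 -0.18 -0.01] op 0.0697
d t 32.05 p [0.5826 0.2418 0.1943] F [-0.2 -0.2  3.4] M [ 0.12 -0.14  0.01] op 0.0697
True tip z 0.03334957697637564 [-1.05 -0.59  6.48] [0.11 0.04 0.03]
```

View pics/o2.png

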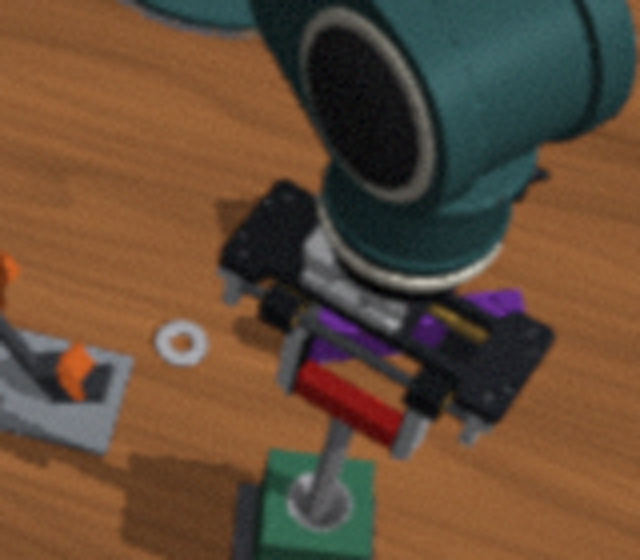

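Run:
```python
from h import *
for i in range(6):
    s=robot.get_state();q=np.array(s['qpos']);q[6]-=np.radians(12)
    robot.goto_joints(q)
    s=robot.get_state();p=s['ee_pos'];
    r=robot.move_linear([.5826,.2417,.176],velocity=.03,threshold=6); s=st(f'{i} {r}')
    R=s['tool_rot'];print('yaw',np.degrees(np.arctan2(R[1,1],R[0,1])).round(1))
    if s['ee_pos'][2]<.188: break
```

```text
0 True t 32.63 p [0.5826 0.242  0.194 ] F [-0.7 -0.6  5.7] M [-0.06  0.08 -0.01] op 0.0703
yaw 63.2
1 True t 33.26 p [0.5829 0.2424 0.1902] F [ 2.1  2.7 -5.1] M [ 0.93 -0.85  0.02] op 0.07
yaw 51.4
2 True t 33.79 p [0.583  0.2424 0.1891] F [0.5 0.3 2.4] M [ 0.11 -0.26 -0.02] op 0.07
yaw 39.6
3 True t 34.43 p [0.5828 0.2423 0.1827] F [-0.3  0.3  5. ] M [-0.02 -0.4  -0.01] op 0.0698
yaw 27.8
```

Run:
```python
from h import *
s=robot.get_state();p=s['ee_pos']
r=robot.move_linear([p[0],p[1],.176],velocity=.02,threshold=10); s=st(f'{r}')
for i in range(8):
    q=np.array(robot.get_state()['qpos']);q[6]-=np.radians(9)
    robot.goto_joints(q); s=st(i); R=s['tool_rot'];print('yaw',np.degrees(np.arctan2(R[1,1],R[0,1])).round(1))
    if abs(s['moment'][2])>.5: break
```

```text
True t 34.64 p [0.5831 0.2427 0.1826] F [-1.3 -1.   9.2] M [-0.35  0.21 -0.04] op 0.0701
0 t 34.92 p [0.5832 0.2427 0.1826] F [ 0.6 -0.5  3.4] M [-0.17 -0.21 -0.05] op 0.0696
yaw 19.1
1 t 35.19 p [0.5833 0.2427 0.1827] F [ 0.7 -0.   2.7] M [-0.19 -0.6  -0.01] op 0.0698
yaw 10.5
2 t 35.47 p [0.5834 0.2426 0.1827] F [ 0.7 -0.9  3.3] M [-0.35 -0.53 -0.03] op 0.0699
yaw 1.9
3 t 35.74 p [0.5835 0.2425 0.1827] F [ 1.5 -1.1  2.5] M [-0.47 -0.57 -0.  ] op 0.0696
yaw -6.7
4 t 36.02 p [0.5835 0.2424 0.1826] F [ 0.7 -1.2  3.8] M [-0.59 -0.63 -0.05] op 0.0697
yaw -15.2
5 t 36.29 p [0.5836 0.2423 0.1827] F [ 1.7 -1.7  3.7] M [-0.72 -0.73 -0.06] op 0.0702
yaw -23.8
6 t 36.57 p [0.5836 0.2422 0.1826] F [ 2.1 -1.9  3.4] M [-0.96 -0.63 -0.01] op 0.0699
yaw -32.4
7 t 36.84 p [0.5837 0.2421 0.1827] F [ 0.7 -2.8  4.1] M [-1.12 -0.54 -0.03] op 0.0697
yaw -40.9
```

Run:
```python
from h import *
for i in range(5):
    q=np.array(robot.get_state()['qpos']);q[6]-=np.radians(5);qc=q[6]
    robot.goto_joints(q); s=st(i); R=s['tool_rot'];print('yaw',np.degrees(np.arctan2(R[1,1],R[0,1])).round(1),'q7 lag',(s['qpos'][6]-qc).round(4),'eff7',s['effort'][6].round(3))
    if abs(s['moment'][2])>.4: break
snap('wrist','p1');snap('scene','p2',(270,130,430,270),4)
```

```text
0 t 37.09 p [0.5836 0.242  0.1826] F [ 1.2 -3.2  4.1] M [-1.15 -0.44  0.07] op 0.07
yaw -45.6 q7 lag 0.0061 eff7 -1.036
1 t 37.34 p [0.5837 0.2419 0.1827] F [ 1.2 -2.3  4.7] M [-1.34 -0.47  0.04] op 0.0699
yaw -50.3 q7 lag 0.005 eff7 -1.107
2 t 37.59 p [0.5837 0.2419 0.1827] F [ 1.4 -3.1  4.8] M [-1.31 -0.28  0.04] op 0.0699
yaw -55.0 q7 lag 0.0049 eff7 -1.06
3 t 37.84 p [0.5836 0.2418 0.1826] F [ 1.6 -2.7  5.8] M [-1.39 -0.2   0.01] op 0.0698
yaw -59.8 q7 lag 0.0041 eff7 -0.731
4 t 38.09 p [0.5836 0.2417 0.1827] F [ 0.  -3.6  4.3] M [-1.39 -0.11 -0.04] op 0.0698
yaw -64.6 q7 lag 0.0041 eff7 -0.698
```

View pics/p1.png

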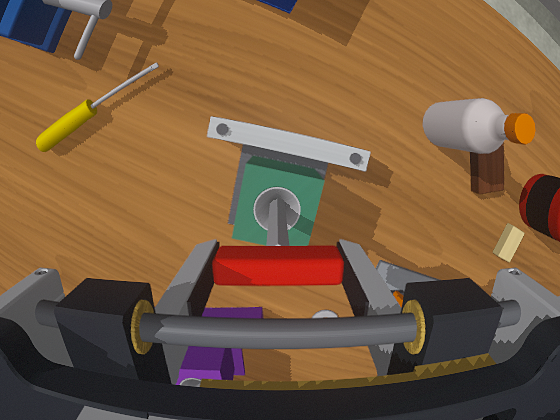

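View pics/p2.png

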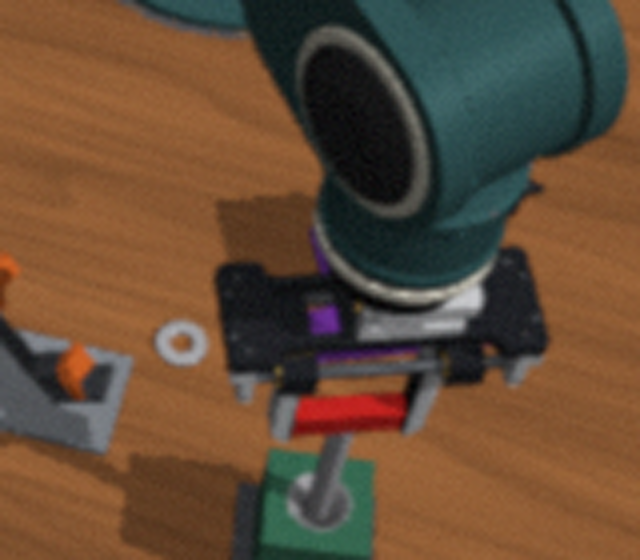

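```bash
cat >> h.py <<'E'
def avg(msg='',n=10):
    F=[];M=[];E=[]
    for _ in range(n):
        robot.pause(.02); s=robot.get_state();F.append(s['force']);M.append(s['moment']);E.append(s['effort'][6])
    R=s['tool_rot'];yaw=np.degrees(np.arctan2(R[1,1],R[0,1]))
    print(msg,'t',round(s['time'],2),'yaw',yaw.round(2),'q7',s['qpos'][6].round(4),'z',s['ee_pos'][2].round(4),'F',np.mean(F,0).round(2),'M',np.mean(M,0).round(3),'e7',np.mean(E).round(3)); return np.mean(M,0)[2],yaw
E
python3 - <<'E'
from h import *
avg('now')
for d in (4,4,-4,-4):
    q=np.array(robot.get_state()['qpos']);q[6]+=np.radians(d);robot.goto_joints(q);avg(d)
cs=cam('scene')
im=cv2.imread('pics/p2_raw.png');hsv=cv2.cvtColor(im,cv2.COLOR_BGR2HSV)
m=(((hsv[...,0]<5)|(hsv[...,0]>174))&(hsv[...,1]>170)&(hsv[...,2]>60)).astype(np.uint8);m[:215]=0;m[245:]=0;m[:,:335]=0;m[:,:]*=1;m[:,380:]=0
v,u=np.nonzero(m);print(u.min(),u.max(),v.min(),v.max(),u.mean(),v.mean())
for z in(.2,.21,.22,.23,.24):print(z,onz(cs,(u.mean(),v.mean()),z).round(4))
for z in(.212,.224): print(proj(cs,[.5836,.242,z]))
E
```

```text
now t 38.36 yaw -64.51 q7 -2.0422 z 0.1827 F [ 0.37 -3.38  5.48] M [-1.407 -0.147 -0.068] e7 0.054
4 t 38.77 yaw -60.54 q7 -1.9728 z 0.1827 F [ 0.57 -2.97  4.6 ] M [-1.236e+00 -2.320e-01 -1.000e-03] e7 0.285
4 t 39.19 yaw -56.62 q7 -1.9046 z 0.1827 F [ 0.94 -2.56  4.32] M [-1.126 -0.291 -0.054] e7 0.231
-4 t 39.61 yaw -60.55 q7 -1.9731 z 0.1826 F [ 0.45 -2.97  4.51] M [-1.324 -0.262  0.04 ] e7 -0.25
-4 t 40.02 yaw -64.49 q7 -2.0418 z 0.1826 F [ 0.46 -3.54  4.98] M [-1.477 -0.219  0.083] e7 -0.245
343 371 228 238 357.042194092827 232.81856540084388
0.2 [0.5742 0.2417 0.2   ]
0.21 [0.5801 0.2418 0.21  ]
0.22 [0.586  0.2418 0.22  ]
0.23 [0.5919 0.2419 0.23  ]
0.24 [0.5978 0.242  0.24  ]
[356.87155561 233.621305  ]
[357.63852371 231.23437901]
```

Run:
```python
from h import *
s=robot.get_state();p=s['ee_pos']
robot.move_linear(p+[0,-.0015,0.001],velocity=.05);avg('shift-y')
r=robot.move_linear(robot.get_state()['ee_pos']+[0,0,-.008],velocity=.03,threshold=12);print(r);avg('push')
for d in (12,12):
    q=np.array(robot.get_state()['qpos']);q[6]+=np.radians(d);robot.goto_joints(q);avg(d,4)
    r=robot.move_linear(robot.get_state()['ee_pos']+[0,0,-.008],velocity=.03,threshold=10);avg(f'push {r}',4)
```

```text
shift-y t 40.44 yaw -64.51 q7 -2.0401 z 0.1829 F [ -0.84   4.01 -14.29] M [1.528 0.392 0.093] e7 -0.067
True
push t 40.82 yaw -64.52 q7 -2.0417 z 0.1826 F [-0.64 -0.42  8.61] M [-0.233  0.287  0.086] e7 -0.12
12 t 41.21 yaw -52.77 q7 -1.8368 z 0.1827 F [-1.53  1.94 -5.39] M [0.735 0.863 0.058] e7 0.55
push True t 41.48 yaw -52.69 q7 -1.8368 z 0.1822 F [-0.27 -0.31  8.7 ] M [-0.193  0.201  0.037] e7 -0.105
12 t 41.88 yaw -40.96 q7 -1.6323 z 0.1824 F [-3.57  2.49 -2.68] M [1.053 1.456 0.043] e7 0.523
push True t 42.15 yaw -40.87 q7 -1.6323 z 0.1819 F [-1.63 -0.14  9.12] M [-0.146  0.316  0.06 ] e7 -0.08
```

Run:
```python
from h import *
im=cv2.imread('pics/p1_raw.png');cv2.imwrite('pics/p3.png',cv2.resize(im[140:300,190:370],None,fx=4,fy=3.5,interpolation=cv2.INTER_CUBIC))
s=robot.get_state();p=s['ee_pos']
r=robot.move_linear(p+[0,0,.014],velocity=.06);avg('up14',3)
r=robot.move_linear(p+[0,0,.13],velocity=.2);avg('up',2)
snap('wrist','q1',(220,120,350,260),5)
```

```text
up14 t 42.61 yaw -40.83 q7 -1.6208 z 0.1931 F [ -1.2    0.32 -30.34] M [ 0.002  0.511 -0.011] e7 0.022
up t 43.38 yaw -40.72 q7 -1.5513 z 0.3103 F [ 0.31  0.02 -3.42] M [-0.078 -0.015  0.011] e7 -0.021
```

View pics/p3.png

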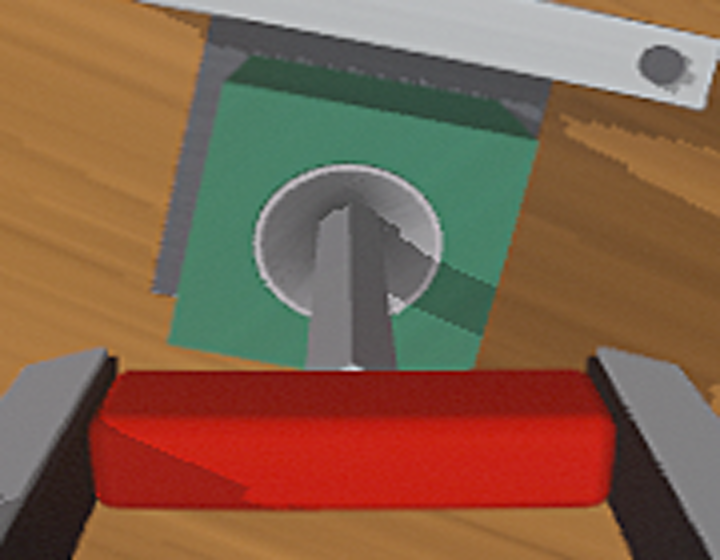

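View pics/q1.png

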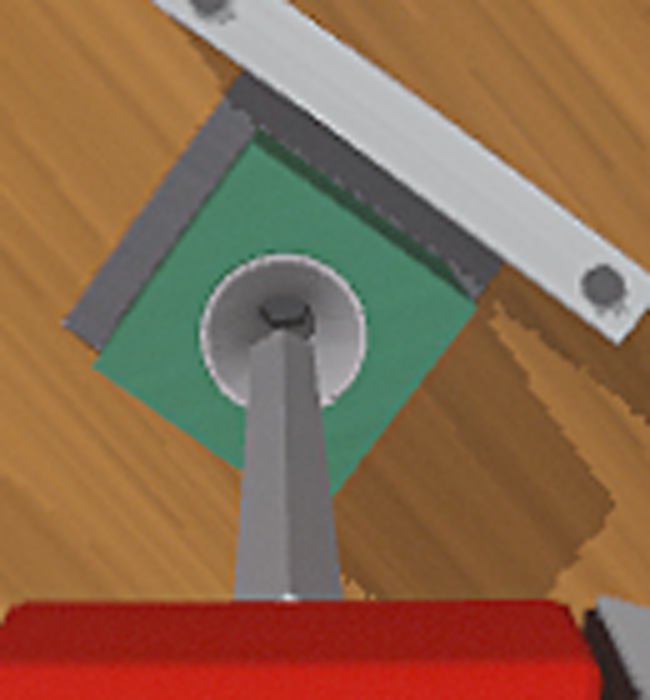

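Run:
```python
from h import *
a=cv2.imread('pics/n1_raw.png')[160:195,265:300];b=cv2.imread('pics/q1_raw.png')[165:200,260:295]
f=lambda x:cv2.resize(cv2.convertScaleAbs(x,alpha=1.8),None,fx=11,fy=11,interpolation=cv2.INTER_CUBIC)
cv2.imwrite('pics/q2.png',np.hstack([f(a),f(b)]))
```

```text
(no output)
```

View pics/q2.png

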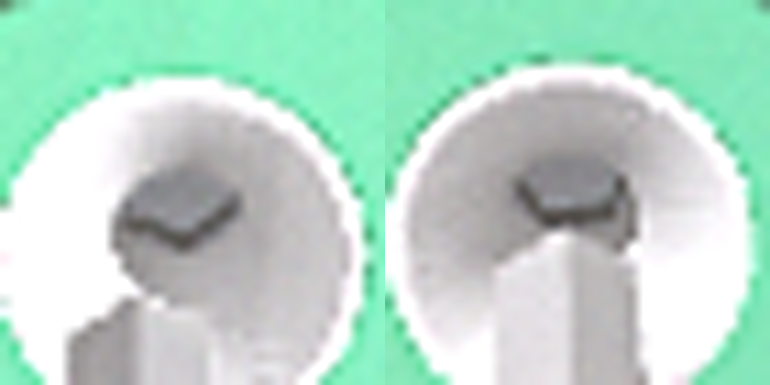

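```bash
python3 - <<'E'
from h import *
c=cam('wrist');s=robot.get_state();p=s['ee_pos'];R=s['tool_rot']
print('p',p,'mouth',onz(c,(276.8,186),.09))
for d2 in(.015,.021,.031):
    t=p+[0,0,d2-.192];print(d2,proj(c,t).round(1),proj(c,t+.0075*R[:,0]).round(1),'barfar',proj(c,p+[0,0,d2+.012]+.008*R[:,0]).round(1),proj(c,p+[0,0,d2-.012]+.008*R[:,0]).round(1), proj(c,p+[0,0,d2+.012]+.008*R[:,0]+.035*R[:,1]).round(1))
im=cv2.imread('pics/q1_raw.png');hsv=cv2.cvtColor(im,cv2.COLOR_BGR2HSV)
for n in('n1','p1','q1'):
    im=cv2.imread(f'pics/{n}_raw.png');h=cv2.cvtColor(im,cv2.COLOR_BGR2HSV)
    m=(((h[...,0]<6)|(h[...,0]>174))&(h[...,1]>170)&(h[...,2]>50));m[:225]=0;m[310:]=0;m[:,:200]=0;m[:,360:]=0
    col=m[:,300];v=np.nonzero(col)[0];br=h[...,2][v,300];print(n,v.min(),v.max(),br.tolist()); r=np.nonzero(m[260])[0];print(r.min(),r.max())
E
cat > /dev/null
```

```text
p [0.58532759 0.24303872 0.31027204] mouth [0.58332024 0.24251512 0.09      ]
0.015 [277.7 191.2] [277.7 184.8] barfar [277.8 248.4] [277.8 234.5] [340.1 248. ]
0.021 [277.7 192.2] [277.7 185.8] barfar [277.8 252.5] [277.8 237.7] [342.1 251.9]
0.031 [277.7 193.9] [277.7 187.3] barfar [277.8 259.8] [277.8 243.4] [345.7 259.1]
n1 246 284 [109, 118, 117, 121, 118, 119, 122, 120, 123, 122, 124, 126, 143, 165, 183, 192, 196, 202, 181, 161, 163, 164, 165, 164, 164, 164, 163, 163, 162, 163, 162, 162, 162, 163, 163, 164, 162, 154, 147]
213 342
p1 246 284 [135, 131, 130, 131, 132, 133, 133, 135, 135, 135, 137, 136, 143, 165, 181, 190, 192, 195, 198, 200, 201, 200, 198, 200, 199, 199, 199, 198, 198, 197, 198, 197, 198, 197, 197, 197, 197, 194, 173]
213 342
q1 240 277 [140, 144, 147, 145, 147, 146, 147, 148, 149, 150, 151, 153, 172, 189, 199, 199, 200, 200, 200, 201, 199, 199, 198, 199, 198, 198, 198, 197, 197, 196, 195, 196, 195, 195, 197, 194, 170, 142]
215 339
```

```bash
python3 -c "
import cv2
im=cv2.imread('pics/q1_raw.png');cv2.imwrite('pics/q3.png',cv2.resize(im[170:330,170:390],None,fx=3.5,fy=3.5))"
```

```text
(no output)
```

View pics/q3.png

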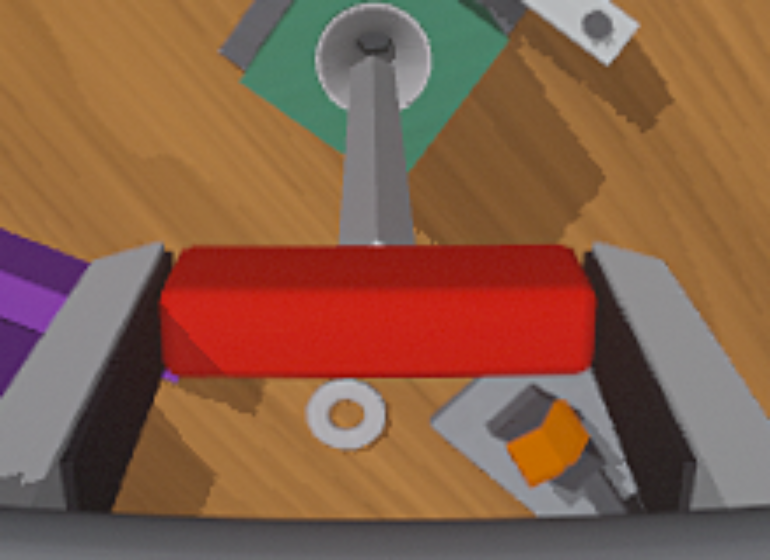

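Run:
```python
from h import *
q=np.array(robot.get_state()['qpos']);q[6]+=np.radians(49+40.72);robot.goto_joints(q)
s=st('rot');R=Rdown(np.radians(49))
robot.move_linear([.583,.2422,.285],velocity=.1,frame=R)
r=robot.move_linear([.583,.2422,.184],velocity=.05,frame=R,threshold=9); print(r); avg('in',4)
```

```text
rot t 44.88 p [0.5853 0.243  0.31  ] F [ 0.1 -0.7 -3.2] M [-0.01 -0.08 -0.  ] op 0.0696
True
in t 46.8 yaw 49.01 q7 -0.046 z 0.2029 F [ 3.12  4.05 -4.87] M [ 1.574 -1.378  0.016] e7 -0.075
```

Run:
```python
from h import *
p=robot.get_state()['ee_pos']
robot.move_linear(p+[.0005,.0007,.0],velocity=.05); avg('null',3)
p=robot.get_state()['ee_pos']
r=robot.move_linear([p[0],p[1],.184],velocity=.04,threshold=12); print(r); avg('in',4)
```

```text
null t 47.1 yaw 49.01 q7 -0.0469 z 0.2028 F [ 1.24  1.39 -3.82] M [ 0.57  -0.539  0.006] e7 -0.015
True
in t 47.52 yaw 49.0 q7 -0.054 z 0.1918 F [0.65 0.31 3.47] M [ 0.203 -0.312  0.012] e7 -0.065
```

Run:
```python
from h import *
p=robot.get_state()['ee_pos']
r=robot.move_linear([p[0],p[1],.184],velocity=.04,threshold=10); avg(f'push{r}',3)
q=np.array(robot.get_state()['qpos']);q7=q[6]
for i in range(6):
    q[6]-=np.radians(4);robot.goto_joints(q)
    s=robot.get_state();R=s['tool_rot']
    print('cmd',-4*(i+1),'yaw',np.degrees(np.arctan2(R[1,1],R[0,1])).round(2),'lag',np.degrees(s['qpos'][6]-q[6]).round(3),'e7',s['effort'][6].round(2),'M',s['moment'].round(2),'F',s['force'].round(1),'op',s['opening'].round(4),'t',round(s['time'],2))
```

```text
pushTrue t 47.78 yaw 49.0 q7 -0.0565 z 0.1901 F [0.35 0.53 5.78] M [ 0.059 -0.204 -0.008] e7 -0.083Traceback (most recent call last):
  File "<stdin>", line 8, in <module>
AttributeError: 'float' object has no attribute 'round'
```

```bash
cat >> h.py <<'E'
def steps(qc,deg,n,stop=None):
    q=np.array(robot.get_state()['qpos']);q[6]=qc
    for i in range(n):
        q[6]+=np.radians(deg);robot.goto_joints(q)
        s=robot.get_state();R=s['tool_rot']
        print('yaw %.2f'%np.degrees(np.arctan2(R[1,1],R[0,1])),'lag %.3f'%np.degrees(s['qpos'][6]-q[6]),'e7 %.2f'%s['effort'][6],'M',s['moment'].round(2),'F',s['force'].round(1),'op %.4f'%s['opening'],'z %.4f'%s['ee_pos'][2],'t %.2f'%s['time'])
        if stop and abs(s['moment'][2])>stop: break
    print('qc',q[6]); return q[6]
E
python3 - <<'E'
from h import *
steps(-.0565-np.radians(4),-4,5)
E
```

```text
yaw 41.17 lag 0.167 e7 -1.00 M [ 0.02 -0.23  0.06] F [-0.7  0.7  5. ] op 0.0699 z 0.1901 t 48.28
yaw 37.19 lag 0.196 e7 -1.01 M [ 0.05 -0.32  0.11] F [1.  0.1 5.2] op 0.0695 z 0.1901 t 48.53
yaw 33.20 lag 0.206 e7 -1.00 M [-0.01 -0.43  0.13] F [ 0.5 -0.6  4.5] op 0.0701 z 0.1901 t 48.78
yaw 29.20 lag 0.209 e7 -1.00 M [-0.05 -0.55  0.09] F [ 1.3 -0.1  3.5] op 0.0697 z 0.1901 t 49.03
yaw 25.21 lag 0.213 e7 -1.00 M [-0.01 -0.74  0.12] F [1.2 0.2 4.2] op 0.0700 z 0.1901 t 49.28
qc -0.47537902047863906
```

Run:
```python
from h import *
steps(-.47537902,-3,7,stop=.4)
```

```text
yaw 22.18 lag 0.190 e7 -0.79 M [-0.1  -0.81  0.19] F [2.9 0.1 4.6] op 0.0700 z 0.1901 t 49.53
yaw 19.16 lag 0.172 e7 -0.80 M [-0.05 -0.93  0.13] F [ 1.8 -0.7  3. ] op 0.0696 z 0.1901 t 49.78
yaw 16.15 lag 0.164 e7 -0.81 M [-0.16 -1.23  0.15] F [ 1.7 -0.1  4.5] op 0.0693 z 0.1901 t 50.03
yaw 13.15 lag 0.162 e7 -0.86 M [-0.14 -1.5   0.24] F [ 2.7 -0.7  3.1] op 0.0698 z 0.1901 t 50.28
yaw 10.14 lag 0.159 e7 -0.87 M [-0.18 -1.73  0.25] F [ 4.5 -0.8  2.8] op 0.0692 z 0.1901 t 50.53
yaw 7.15 lag 0.158 e7 -0.89 M [-0.28 -2.06  0.27] F [ 4.4 -1.3  2.5] op 0.0700 z 0.1902 t 50.78
yaw 4.14 lag 0.158 e7 -0.73 M [-0.33 -2.25  0.22] F [ 5.5 -0.9  2.1] op 0.0700 z 0.1902 t 51.03
qc -0.8418981629188089
```

Run:
```python
from h import *
p=robot.get_state()['ee_pos']
robot.move_linear(p+[.001,-.0002,0],velocity=.05)
s=st('null')
steps(s['qpos'][6],-4,6,stop=.45)
```

```text
null t 51.28 p [0.5858 0.2444 0.1901] F [ 0.4 -0.7  3.8] M [-0.37 -0.58  0.23] op 0.07
yaw 0.23 lag 0.129 e7 -0.99 M [-0.43 -1.34  0.13] F [ 2.5 -0.8  3.9] op 0.0695 z 0.1901 t 51.53
yaw -3.72 lag 0.176 e7 -0.90 M [-0.56 -1.55 -0.03] F [ 2.5 -0.6  3.7] op 0.0698 z 0.1901 t 51.78
yaw -7.71 lag 0.195 e7 -0.84 M [-0.72 -1.76 -0.07] F [ 4.8 -1.4  2.9] op 0.0697 z 0.1902 t 52.03
yaw -11.70 lag 0.206 e7 -0.85 M [-0.86 -1.85 -0.03] F [ 3.5 -0.8  3.8] op 0.0698 z 0.1901 t 52.28
yaw -15.69 lag 0.210 e7 -0.86 M [-1.02 -1.87  0.01] F [ 4.5 -2.5  3.9] op 0.0701 z 0.1901 t 52.53
yaw -19.69 lag 0.213 e7 -0.90 M [-1.15 -1.96 -0.01] F [ 4.4 -3.   3.6] op 0.0697 z 0.1901 t 52.78
qc -1.2574232505893792
```

Run:
```python
from h import *
snap('wrist','r1',(170,120,390,330),3)
```

```text
(no output)
```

View pics/r1.png

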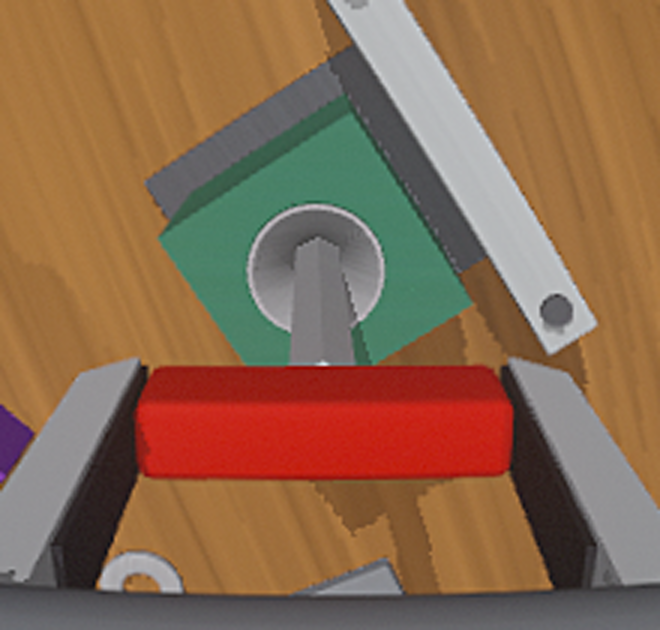

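Run:
```python
from h import *
p=robot.get_state()['ee_pos']
robot.move_linear(p+[.0008,-.0006,0],velocity=.05)
s=st('null')
qc=steps(s['qpos'][6],-5,5,stop=.3)
avg('settle',5)
```

```text
null t 53.08 p [0.5862 0.244  0.1901] F [ 2.1 -1.   4.5] M [-0.58 -0.67  0.04] op 0.0697
yaw -24.56 lag 0.181 e7 -1.14 M [-0.91 -1.18 -0.07] F [ 2.1 -1.8  4.6] op 0.0695 z 0.1901 t 53.33
yaw -29.50 lag 0.253 e7 -1.16 M [-1.22 -1.23 -0.02] F [ 2.3 -1.6  4.6] op 0.0695 z 0.1901 t 53.58
yaw -34.50 lag 0.255 e7 -1.12 M [-1.49 -1.56  0.02] F [ 3.6 -2.7  4.6] op 0.0701 z 0.1901 t 53.83
yaw -39.54 lag 0.221 e7 -0.84 M [-1.73 -1.62 -0.  ] F [ 4.  -4.2  4.5] op 0.0695 z 0.1901 t 54.08
yaw -44.54 lag 0.224 e7 -0.91 M [-2.12 -1.76  0.05] F [ 2.4 -4.9  4.8] op 0.0696 z 0.1901 t 54.33
qc -1.6898240799200952
settle t 54.42 yaw -44.51 q7 -1.6852 z 0.1901 F [ 3.85 -5.2   5.19] M [-2.142 -1.706  0.1  ] e7 -0.367
```

Run:
```python
from h import *
p=robot.get_state()['ee_pos']
robot.move_linear(p+[.0006,-.001,0],velocity=.05)
s=st('null')
qc=steps(s['qpos'][6],-3,3,stop=.35)
avg('settle',5)
```

```text
null t 54.67 p [0.5867 0.2428 0.1901] F [ 0.5 -2.2  5.4] M [-0.81 -0.43  0.1 ] op 0.0698
yaw -47.29 lag 0.209 e7 -0.67 M [-1.52 -1.03  0.26] F [ 2.8 -4.2  5.1] op 0.0697 z 0.1901 t 54.92
yaw -50.30 lag 0.208 e7 -0.71 M [-1.74 -1.06  0.22] F [ 2.3 -3.2  5.8] op 0.0696 z 0.1901 t 55.17
yaw -53.30 lag 0.206 e7 -0.69 M [-1.98 -1.06  0.24] F [ 2.7 -4.6  6.3] op 0.0697 z 0.1901 t 55.42
qc -1.8401401199049725
settle t 55.5 yaw -53.29 q7 -1.8362 z 0.1901 F [ 2.3  -4.41  6.36] M [-1.915 -1.084  0.228] e7 -0.368
```

Run:
```python
from h import *
qc=steps(-1.8401401,-3,4,stop=.35)
avg('settle',3)
```

```text
yaw -56.31 lag 0.207 e7 -0.69 M [-1.71 -0.89  0.21] F [ 1.8 -3.9  6.3] op 0.0700 z 0.1901 t 55.75
yaw -59.32 lag 0.207 e7 -0.63 M [-1.94 -0.93  0.15] F [ 2.8 -4.9  6.5] op 0.0699 z 0.1901 t 56.00
yaw -62.33 lag 0.199 e7 -0.52 M [-2.2  -0.85  0.05] F [ 2.3 -5.3  6.5] op 0.0698 z 0.1901 t 56.25
yaw -65.34 lag 0.197 e7 -0.46 M [-2.42 -0.8  -0.06] F [ 1.7 -5.8  6.7] op 0.0699 z 0.1901 t 56.50
qc -2.0495796102393196
settle t 56.55 yaw -65.32 q7 -2.0458 z 0.1901 F [ 2.11 -5.68  6.9 ] M [-2.405 -0.824 -0.011] e7 -0.202
```

Run:
```python
from h import *
p=robot.get_state()['ee_pos']
robot.move_linear(p+[.0004,-.0011,0],velocity=.05)
s=st('null')
qc=steps(s['qpos'][6],-10,3,stop=.35)
print(np.array(robot.get_state()['qpos']).round(3))
p=robot.get_state()['ee_pos'];F=np.mean([robot.get_state()['force'] for _ in range(5)],0)
robot.move_linear(p+np.array([F[0],F[1],0])*.00018,velocity=.05)
s=st('null');
n=int((s['qpos'][6]+2.79)/np.radians(3));print(n)
qc=steps(s['qpos'][6],-3,min(n,5),stop=.4)
```

```text
null t 56.8 p [0.5866 0.2411 0.1901] F [-0.1 -2.2  5.4] M [-0.77 -0.17 -0.09] op 0.0698
yaw -75.13 lag 0.166 e7 -0.89 M [-1.95 -0.38 -0.11] F [ 1.7 -4.5  7.3] op 0.0698 z 0.1901 t 57.09
yaw -85.12 lag 0.167 e7 -1.03 M [-2.24 -0.07 -0.06] F [ 0.5 -5.2  7. ] op 0.0699 z 0.1900 t 57.38
yaw -95.12 lag 0.170 e7 -1.07 M [-2.68  0.35  0.02] F [-0.3 -6.7  8.5] op 0.0695 z 0.1900 t 57.67
qc -2.5666271404891794
[ 0.29   0.682 -1.104  1.566  0.624  1.287 -2.564]
null t 57.92 p [0.5854 0.2396 0.19  ] F [ 0.5 -1.4  6.3] M [-0.54 -0.01  0.  ] op 0.07
4
yaw -97.82 lag 0.203 e7 -0.49 M [-1.34 -0.    0.08] F [ 0.2 -2.4  6.7] op 0.0696 z 0.1900 t 58.17
yaw -100.83 lag 0.201 e7 -0.55 M [-1.59  0.12  0.09] F [-0.4 -3.7  8. ] op 0.0698 z 0.1900 t 58.42
yaw -103.82 lag 0.205 e7 -0.62 M [-1.72  0.34  0.17] F [-0.4 -4.3  8.4] op 0.0699 z 0.1900 t 58.67
yaw -106.82 lag 0.205 e7 -0.67 M [-1.91  0.42  0.22] F [-1.  -5.2  8.8] op 0.0698 z 0.1900 t 58.92
qc -2.770221619132537
```

Run:
```python
from h import *
steps(-2.7702216,9,1)
p=robot.get_state()['ee_pos']
robot.move_linear(p+[0,-.0006,0],velocity=.05); st('null')
robot.gripper_to(.094); s=st('open')
robot.move_linear(s['ee_pos']+[0,0,.12],velocity=.2); st('up')
snap('wrist','z1');snap('scene','z2',(270,130,430,270),4)
```

```text
yaw -97.74 lag 0.280 e7 1.01 M [-0.95 -0.22 -0.01] F [ 0.3 -2.5  6.9] op 0.0698 z 0.1900 t 59.21
qc -2.6131419673205105
null t 59.46 p [0.584  0.2395 0.19  ] F [ 1.7 -0.2  4.8] M [-0.21 -0.46  0.  ] op 0.0697
open t 60.04 p [0.5842 0.239  0.1899] F [-0.4 -0.3  0.1] M [ 0.01  0.03 -0.01] op 0.094
up t 60.79 p [0.584  0.2387 0.3088] F [-0.  -0.4 -0.1] M [ 0.04 -0.03 -0.03] op 0.0943
```

View pics/z1.png

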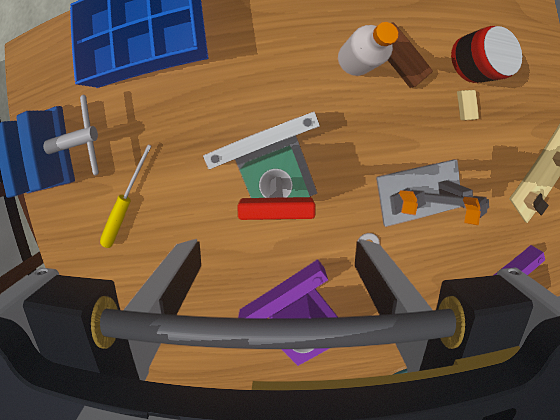

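View pics/z2.png

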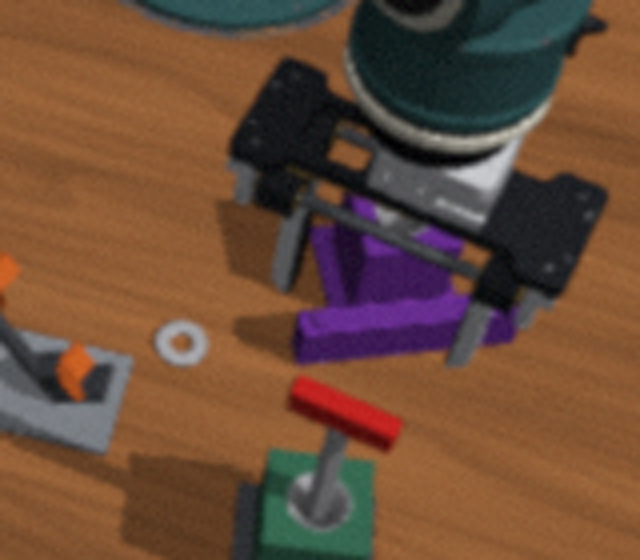

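Run:
```python
from h import *
import pickle
c=pickle.load(open('pics/z1.pkl','rb'));cs=cam('scene')
def red(n,roi):
    im=cv2.imread(f'pics/{n}_raw.png');hsv=cv2.cvtColor(im,cv2.COLOR_BGR2HSV)
    m=(((hsv[...,0]<6)|(hsv[...,0]>174))&(hsv[...,1]>170)&(hsv[...,2]>60)).astype(np.uint8)
    k=np.zeros_like(m);k[roi[1]:roi[3],roi[0]:roi[2]]=1;m*=k
    n_,l,s,ce=cv2.connectedComponentsWithStats(m);i=1+np.argmax(s[1:,4]);print(s[i]);return ce[i]
a=red('z1',(220,180,335,235));b=red('z2',(335,215,380,250))
print(a,b,tri([(c,a),(cs,b)]))
s=robot.get_state();R=s['tool_rot']
for z in (.212,.224): print(z,[proj(c,np.array([.583,.241,z+.012])+k*.035*R[:,1]).round(1).tolist() for k in(1,-1)],proj(cs,[.583,.241,z]).round(1),proj(c,[.583,.241,z]).round(1))
```

```text
[ 238  197   77   23 1610]
[342 224  29  19 253]
[275.76024845 208.21925466] [355.73517787 232.86166008] (array([0.58356057, 0.23970472, 0.21399661]), [np.float64(0.0008820788046174829), np.float64(0.0008820788046175037)])
0.212 [[314.4, 211.6], [236.2, 211.6]] [356.5 233.3] [275.4 208.1]
0.224 [[315.9, 215.3], [234.5, 215.3]] [357.3 230.9] [275.3 211.6]
```

Run:
```python
from h import *
robot.sign_off(); print(robot.get_state()['time'])
```

```text
the job is handed in; nothing more can be done
the job is handed in; nothing more can be done
```

The key is standing in the green stop's screw, released and with the arm clear, and I believe the screw is at its stop. I could not measure the screw angle directly. I handed in at about 61 s.

**What I did:** I moved the key from the saddle to the cradle and let go of it there. I retook it by the ends of its crossbar, stood it upright and put it down the well. I turned it until it dropped, turned it clockwise, then released it and backed off straight up.

**Last checks:**
- **Seating:** triangulation puts the crossbar centre at z = 0.214 m, against 0.212 m for a fully seated key. When released, all forces fell to about zero and the key stayed standing.
- **Other objects:** I noticed nothing moved in the last pictures, but I did not measure them.

**What failed or disagreed:**
- **First grasp missed:** the wrist picture showed the real grasp point about 31 mm behind the reported TCP. I corrected for this afterwards.
- **Key over-turned:** no clear jump in torque marked the stop. The key rode over inside the socket, and turning it back then seems to have loosened the screw by about 24 degrees. When I pulled it out to look, with about 30 N on the wrist, the bar slipped about 9 mm in the jaws.
- **Re-tightened:** I put the key back aligned and turned it clockwise again. It rode over the socket again twice, so it had no firm hold there.
- **Why I think the screw is at its stop:**
  - The two ride-overs came 60 degrees apart, which means the screw had stopped turning.
  - The socket's angle in the pictures before and after puts the total turn at about 0.93 rad ± 0.1 rad, plus the unknown 0 to 0.1 rad start.
- **Final press:** it read only 0.22 N m, about the same as the screw's drag, so it does not prove a hard stop by itself.

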